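# Free the jars from the locked bottle incubator

### The arm

A 6-joint arm with a two-finger parallel gripper is mounted at the origin on a cart in front of the work surface, level with it; the furniture and walls round the work are solid. World frame = base frame: x ahead of the robot, y to its left, z up, the work surface at z = 0. Lengths are in m, angles in rad, forces in N, time in s.
With the tool pointing down it reaches from about 0.25 to 0.775 m from the base axis. Payload 4 kg.
Tool frame: the origin (TCP) lies at the very end of the fingers, on their centre line; the grasp point (between the pads) lies 19 mm behind it; z points along the fingers, y is the line along which they close (so a half turn about z gives the same grasp; the last joint's range is limited). The gripper opens to 94 mm and grips with 3 to 60 N. Pads are 16 mm wide; open, the fingers measure 119 mm over their backs; the gripper's body (75 mm by 177 mm) begins 78 mm behind the grasp point.
Start: joints at [-1.377, 0.087, 1.371, -0, 1.684, -0.103], TCP at [0.161, -0.526, 0.206] pointing down, gripper open.
Joint ranges: [-3.1, 3.1], [-0.76, 2.03], [0.27, 2.55], [-1.08, 4.22], [0.17, 2.65], [-2.57, 2.57]. Speed limits (rad/s): [2.79, 2.79, 3.14, 3.14, 3.14, 3.14].

### API

Orientations are given as [roll, pitch, yaw] about the fixed x, y, z axes, in that order (R = Rz(yaw) Ry(pitch) Rx(roll)).
In Python, from bench import robot gives the robot as it stands. The module is installed in compiled form; this text tells all that it offers.
- The arm moves only by the tool move_arm, never from a script. Its argument "deltas" is one flat list of numbers, 7 for each row, row after row: the turn, a rotation vector about the tool's x, y, z in rad, then the shift along the tool's x, y, z in cm, then the closure, from -1 (fully open) to 1 (shut). A call has 1 to 8 rows; each row is the pose to reach, as a shift and turn from the pose commanded when the call began, along the tool's axes at that moment; what a row does not reach only later rows make up. A row lasts 1/10 s, in which the tool goes at most 50 mm and 8.59 degrees, less where a joint would pass 70% of its speed; a pose out of reach is approached as far as the arm can. A call with a gripper value outside its range is refused whole. The fingers move at their own pace and stop on an object; the grip force is fixed at half the most. Time passes only in rows, so rows that repeat a pose let the fingers close. It gives the time, the measured TCP pose, the force, the opening and the grip force at its end, in the units of the state.
- robot.get_obs(): the state, without advancing time (a new reading comes with each control period).
- robot.snapshot(name): name is "scene" or "top" or "wrist"; returns a dict with "image" (420x560x3 uint8, red, green, blue), "depth" (420x560 float32, m along the optical axis (not along the pixel's ray), 0 where there is no reading), "fov_y" (degrees; the focal length in pixels is half the picture's height over the tangent of half this angle, whatever the lens; pixels are square), "cx", "cy" (the principal point, pixels), "D" ([k1, k2, p1, p2, k3] as OpenCV has them; the pictures are not rectified), "origin" and "orientation" of the camera in the world; the wrist camera has in their place "T_tool_cam" (4x4, takes a point from camera to tool coordinates, whose origin is the TCP and whose axes are the flange's). Camera axes: x right, y up, looking along -z (the intrinsics and any distortion apply to the point x, -y, -z); pixel columns grow to the right and rows downward; lengths in m; the calibration is good to about 2 mm. A picture is of the moment at which its call begins: read the wrist's pose just before it.
- robot.close_job(): hands the job in; it is judged then, once.
The state is a dict: "time": time; "joint_positions": joint angles; "qvel": joint speeds; "joint_torque": joint torques, N m; "tool_pos": TCP position; "ee_rot": TCP orientation; "wrist_force": force on the tool from outside, world axes, zero at the start; "wrist_torque": the same for the moment, N m; "width": finger opening in m; "finger_force": force on a finger pad.
Only numpy, scipy, OpenCV 4.12 (cv2) and the standard library are available. Lean on these libraries where they do the work, as an engineer would, in place of code of your own. Each camera call takes 0.05 s, during which the arm holds its last target. There are 200 camera calls.

### The job

The bottle incubator has lost power and its drop-down door is locked: take the red-handled release pin out of its stand, push it all the way down through the small red-ringed hole in the top to trip the hidden catch, and put the pin back upright in its stand. Pull the door down open, stand every jar that is inside (two to four) upright in the shallow yellow tray without knocking any over, then push the door up shut until it catches.

Things in the scene. Friction and masses are not known exactly. Their poses are not given: they have to be found in the camera images.
- incubator: white and grey bench incubator, fixed, 180 deep (x) x 270 wide (y) x 130 mm high. Origin: centre of its underside; x to its back, y to its left seen from the front, z up. Chamber floor 12 mm up; side walls' inner faces at y = +-123 mm; a column across the back, x = 38 to 91 mm, 130 high, has the access hole in its cover. With the door down the chamber is open above and in front.
- access_hole (a point): centre of the access hole, 16 mm across, in the 6 mm top cover of the column, at the cover's upper face, 130 mm above the worktop, ringed in red. Goes straight down. The catch's press pad (30 mm square) lies hidden 36 mm below.
- catch (a joint): hidden spring catch: 0 at rest, m pressed down (stop 0.026). Frees the door beyond about 0.010; with the pin's collar down on the cover it reads 0.024 and takes about 8 N. Springs back when let go.
- door (a joint): door angle, rad: 0 to 0.05 shut and caught; once freed a spring pops it ajar, to 0.14-0.2; 1.40 fully open, on its stop. L-shaped: clear front panel 100 mm high hinged at its foot, grey top panel 116 deep, 236 wide. Opening, the top comes up, forward and down; its weight (0.35 kg) pulls it shut below about 0.6, open beyond. Push the handle to the end of its arc (6 N): the catch snaps in.
- door_hinge (a point): middle of the door's hinge line, 22 mm above the worktop at the foot of the front (incubator x = -80 mm); the line runs along incubator y.
- door_handle (a point): middle of the door's steel bar handle: round, 10 mm thick, 110 mm long along incubator y, centre line 40 mm off the top panel, legs at its ends only. Door shut, it lies 94 mm behind and 142 mm above the hinge line (170 mm from it) and the top panel is level under it.
- release_pin: release pin, 127 mm long, 60 g: steel rod 8 mm thick and 60 mm long, then a collar 30 mm across and 5 mm thick, then a red handle 20 mm thick and 62 mm long. Origin: the tip of the rod; z runs up to the handle.
- pin_tip (a point): the tip of the rod.
- pin_grip (a point): middle of the red handle, 100 mm above the tip.
- pin_stand: loose aluminium block 66 x 66 x 72 mm high, 0.7 kg, with an upright 15 mm through hole in its middle that takes the pin's rod; the pin's collar rests on its top, the tip then 12 mm above the worktop. Origin: centre of its underside.
- bottle_tray: loose shallow yellow tray, 180 (x) x 160 (y) x 28 mm high, walls and floor 5 mm, 0.5 kg. Origin: centre of its underside.
- jar_a: white screw-cap jar, 46 mm across, 84 mm high; the cap is 40 mm across and takes the top 19 mm. Origin: centre of its underside; z up. May be absent. Stands on the chamber floor in a row across the chamber (incubator x about -28 mm, 52 mm apart along y).
- jar_b: white screw-cap jar, 46 mm across, 84 mm high; the cap is 40 mm across and takes the top 19 mm. Origin: centre of its underside; z up. May be absent. Stands on the chamber floor in a row across the chamber (incubator x about -28 mm, 52 mm apart along y).
- jar_c: white screw-cap jar, 46 mm across, 84 mm high; the cap is 40 mm across and takes the top 19 mm. Origin: centre of its underside; z up. May be absent. Stands on the chamber floor in a row across the chamber (incubator x about -28 mm, 52 mm apart along y).
- jar_d: white screw-cap jar, 46 mm across, 84 mm high; the cap is 40 mm across and takes the top 19 mm. Origin: centre of its underside; z up. May be absent. Stands on the chamber floor in a row across the chamber (incubator x about -28 mm, 52 mm apart along y).

How it is judged:
By the outcome, as a careful person would: the job done as asked, in the order asked, and still so for the second after the job is handed in, with the robot touching nothing.
Of jar_a, jar_b, jar_c, jar_d only 2 to 4 are there at a start; the rules pass over those that are not, and their reading is None.
At some moment in a run one of bottle_tray, pin_stand may be knocked a few centimetres aside while the robot is not near it.
It also fails if it takes over 210 s, if anything falls off the work surface, if the arm or the gripper's body presses on something with over 40 N, if the wrist force passes 120 N, or if a joint passes its speed limit or range.

## Working session

There is one attempt and no reset: what is moved stays moved. The work goes in short steps, Python scripts to look and compute and a tool call to move; the robot and the scene stay as the last step left them, time stands still between calls to the robot, and variables do not carry over. Pictures are saved under pics/ and viewed, at most 14 in all, crops included, and the job is handed in when it is done.

Besides the shell and the picture viewer there is one more tool, called after "Call:" by a JSON object that holds its "op" and its "data", one argument or row to a line. move_arm: Moves the arm, as the interface text tells. Its arguments: {"type":"object","properties":{"deltas":{"type":"array","items":{"type":"number"}}},"required":["deltas"]}

```bash
mkdir -p pics; cat > h.py <<'E'
import numpy as np, cv2
from scipy.spatial.transform import Rotation as Ro
from bench import robot
def snap(name,save=None):
    o=robot.get_obs(); s=robot.snapshot(name)
    if name=='wrist':
        T=np.eye(4); T[:3,:3]=Ro.from_euler('xyz',o['ee_rot']).as_matrix(); T[:3,3]=o['tool_pos']
        M=T@np.array(s['T_tool_cam'])
    else:
        M=np.eye(4); M[:3,3]=s['origin']; q=np.array(s['orientation'])
        M[:3,:3]=q if q.shape==(3,3) else Ro.from_euler('xyz',q).as_matrix()
    s['M']=M; f=210/np.tan(np.radians(s['fov_y'])/2)
    s['K']=np.array([[f,0,s['cx']],[0,f,s['cy']],[0,0,1]])
    if save: cv2.imwrite(f'pics/{save}.png',s['image'][:,:,::-1])
    return s
def ray(s,uv):
    p=cv2.undistortPoints(np.array(uv,float).reshape(-1,1,2),s['K'],np.array(s['D'],float)).reshape(-1,2)
    return np.c_[p[:,0],-p[:,1],-np.ones(len(p))]
def plane(s,uv,z):
    d=ray(s,uv)@s['M'][:3,:3].T; o=s['M'][:3,3]
    return o+d*((z-o[2])/d[:,2])[:,None]
def deproj(s,uv):
    uv=np.array(uv).reshape(-1,2); z=s['depth'][uv[:,1].astype(int),uv[:,0].astype(int)]
    return (ray(s,uv)*z[:,None])@s['M'][:3,:3].T+s['M'][:3,3]
E
python3 - <<'E'
from h import *
for n in ('top','scene'):
    s=snap(n,n); print(n,s['fov_y'],s['M'].round(3).tolist(),s['D'])
E
```

```text
top 49.95300920435149 [[-0.021, 0.996, -0.09, 0.507], [-1.0, -0.022, -0.003, 0.144], [-0.005, 0.09, 0.996, 1.245], [0.0, 0.0, 0.0, 1.0]] [0.02201641 0.         0.         0.         0.        ]
scene 44.89690612219074 [[-0.409, 0.579, -0.706, -0.297], [-0.912, -0.273, 0.305, 0.517], [-0.016, 0.769, 0.64, 0.935], [0.0, 0.0, 0.0, 1.0]] [0.05519906 0.         0.         0.         0.        ]
```

View pics/top.png

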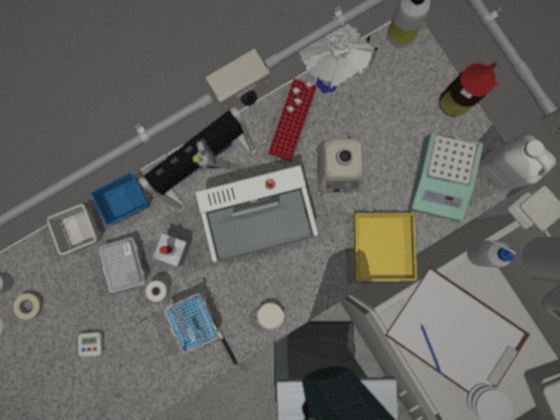

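View pics/scene.png

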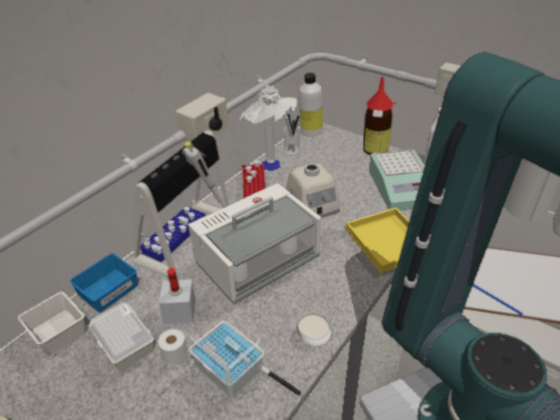

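The top view shows the incubator around (258,213) with the red-ringed hole at (270,184), the pin and stand at (168,248), and the tray at (386,247). The scene view shows at least two jars behind the clear front.

```bash
python3 - <<'E'
from h import *
s=snap('top'); im=s['image']; hsv=cv2.cvtColor(im,cv2.COLOR_RGB2HSV)
def blob(m,u,v,r):
    w=np.zeros(m.shape,np.uint8); w[v-r:v+r,u-r:u+r]=1
    ys,xs=np.nonzero(m*w); return xs,ys
red=(((hsv[...,0]<8)|(hsv[...,0]>172))&(hsv[...,1]>120)&(hsv[...,2]>70)).astype(np.uint8)
x,y=blob(red,270,184,10); print('hole',len(x),x.mean(),y.mean(),x.min(),x.max(),y.min(),y.max(),plane(s,[[x.mean(),y.mean()]],.13))
x,y=blob(red,166,249,14); print('pin',len(x),x.mean(),y.mean(),plane(s,[[x.mean(),y.mean()]],.12), deproj(s,[[x.mean(),y.mean()]]))
yel=((hsv[...,0]>20)&(hsv[...,0]<32)&(hsv[...,1]>120)).astype(np.uint8)
x,y=blob(yel,386,247,45); r=cv2.minAreaRect(np.c_[x,y].astype(np.float32)); b=cv2.boxPoints(r); P=plane(s,b,.028);print('tray',P.round(3).tolist(),P.mean(0))
# incubator front/back: mask of height >0.11 & within
u,v=np.meshgrid(np.arange(190,330),np.arange(150,270)); uv=np.c_[u.ravel(),v.ravel()]
P=deproj(s,uv); hs=hsv[uv[:,1],uv[:,0]]
for lo,hi in((.122,.138),):
    k=(P[:,2]>lo)&(P[:,2]<hi); m=np.zeros(im.shape[:2],np.uint8); m[uv[k,1],uv[k,0]]=1
    n,l,st,c=cv2.connectedComponentsWithStats(m); i=1+np.argmax(st[1:,4]); ys,xs=np.nonzero(l==i)
    r=cv2.minAreaRect(np.c_[xs,ys].astype(np.float32)); Q=plane(s,cv2.boxPoints(r),.13); print('inc',Q.round(3).tolist(),Q.mean(0), len(xs))
# stand top
u,v=np.meshgrid(np.arange(145,195),np.arange(225,275)); uv=np.c_[u.ravel(),v.ravel()]; P=deproj(s,uv); k=(P[:,2]>.064)&(P[:,2]<.078)
m=np.zeros(im.shape[:2],np.uint8); m[uv[k,1],uv[k,0]]=1
n,l,st,c=cv2.connectedComponentsWithStats(m); i=1+np.argmax(st[1:,4]); ys,xs=np.nonzero(l==i)
r=cv2.minAreaRect(np.c_[xs,ys].astype(np.float32)); Q=plane(s,cv2.boxPoints(r),.072); print('stand',Q.round(3).tolist(),Q.mean(0))
c=cv2.resize(im[150:280,140:330],None,fx=4,fy=4,interpolation=cv2.INTER_CUBIC); cv2.imwrite('pics/c1.png',c[:,:,::-1])
print(robot.get_obs())
E
```

```text
hole 11 268.8181818181818 185.63636363636363 266 273 183 187 [[0.65912959 0.16557539 0.13      ]]
pin 42 163.64285714285714 249.5952380952381 [[0.50607347 0.42996788 0.12      ]] [[0.50607885 0.42665621 0.13303619]]
tray [[0.415, -0.054, 0.028], [0.593, -0.061, 0.028], [0.59, -0.228, 0.028], [0.411, -0.219, 0.028]] [ 0.50233633 -0.1406078   0.028     ]
inc [[0.646, 0.351, 0.13], [0.709, 0.086, 0.13], [0.534, 0.047, 0.13], [0.473, 0.308, 0.13]] [0.59055292 0.19801549 0.13      ] 6524
stand [[0.487, 0.47, 0.072], [0.549, 0.447, 0.072], [0.524, 0.384, 0.072], [0.462, 0.407, 0.072]] [0.50532789 0.42679613 0.072     ]
{'time': 0.15, 'joint_positions': array([-1.37710389e+00,  8.78124086e-02,  1.37187457e+00, -1.54488700e-05,
        1.68356133e+00, -1.03124410e-01]), 'qvel': array([-9.23578500e-04, -1.05098309e-03, -3.91335312e-03, -7.93273514e-04,
       -2.35326574e-06, -1.05702491e-03]), 'joint_torque': array([ 1.66318448e-03, -3.40644479e+01, -3.02793002e+01,  7.17136078e-02,
        3.05178808e-02, -1.21556996e-04]), 'tool_pos': array([ 0.16076331, -0.52556403,  0.20457468]), 'ee_rot': array([-3.13994422e+00, -1.55163663e-04,  2.96814997e-01]), 'wrist_force': array([-0.52931249, -0.09816604, -0.95089894]), 'wrist_torque': array([ 0.03848992, -0.05935438, -0.0102163 ]), 'finger_force': 0.0, 'width': 0.09390477480758753}
```

View pics/c1.png

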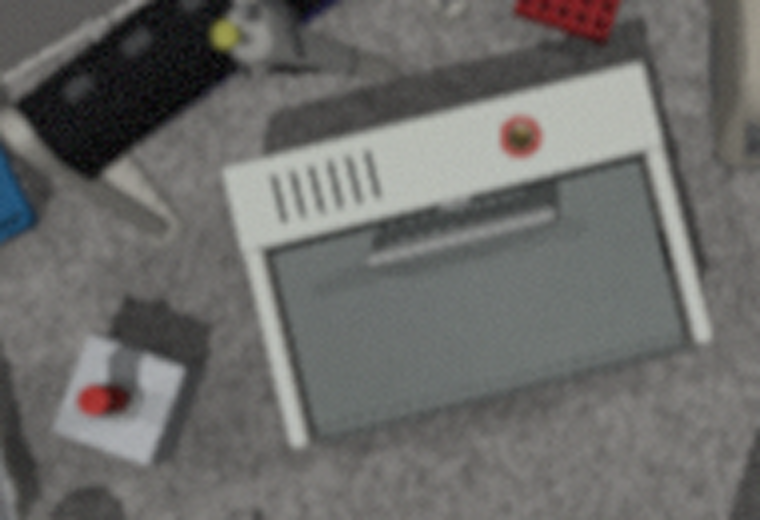

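The crop shows the hole ring at crop (520,137), the handle along the back of the grey top panel, and the pin standing in its block at (100,400).

```bash
cat >> h.py <<'E'
def delta(x,y,z,yaw,o=None):
    "round shift (cm) and turn (rad) in tool axes from the present pose to a tool-down pose"
    o=o or robot.get_obs(); R=Ro.from_euler('xyz',o['ee_rot'])
    rv=(R.inv()*Ro.from_euler('xyz',[np.pi,0,yaw])).as_rotvec()
    d=R.inv().apply(np.array([x,y,z])-o['tool_pos'])*100
    print('delta',rv.round(3).tolist(),d.round(2).tolist(),'pos',o['tool_pos'].round(4),'F',np.round(o['wrist_force'],1),'t',o['time'])
E
python3 - <<'E'
from h import *
print(np.round(snap('wrist')['T_tool_cam'],3))
delta(.33,-.30,.30,.233); delta(.50,.42,.30,.233)
E
```

```text
[[ 0.     0.968  0.25   0.072]
 [ 1.    -0.     0.    -0.   ]
 [ 0.     0.25  -0.968 -0.179]
 [ 0.     0.     0.     1.   ]]
delta [-0.001, -0.0, 0.064] [22.78, -16.64, -9.5] pos [ 0.1608 -0.5256  0.2047] F [-0.  -0.6 -0.5] t 0.2
delta [-0.001, -0.0, 0.064] [60.09, -80.52, -9.41] pos [ 0.1608 -0.5256  0.2047] F [-0.  -0.6 -0.5] t 0.2
```

Call:
{"op": "move_arm", "data": {
  "deltas": [0, 0, 0.064, 22.8, -16.6, -9.5, -1, 0, 0, 0.064, 22.8, -16.6, -9.5, -1, 0, 0, 0.064, 22.8, -16.6, -9.5, -1, 0, 0, 0.064, 22.8, -16.6, -9.5, -1, 0, 0, 0.064, 22.8, -16.6, -9.5, -1, 0, 0, 0.064, 22.8, -16.6, -9.5, -1, 0, 0, 0.064, 22.8, -16.6, -9.5, -1, 0, 0, 0.064, 22.8, -16.6, -9.5, -1]
}}

```text
time: 1.0
tool_pos: [0.3308, -0.3001, 0.3008]
ee_rot: [3.14, 0.0, 0.235]
wrist_force: [-0.6, -0.2, -0.5]
width: 0.0937
finger_force: 0.0
```

```bash
python3 -c "
from h import *
delta(.40,.05,.30,.233); delta(.50,.42,.30,.233)"
```

```text
delta [0.001, 0.0, 0.002] [14.89, -32.43, 0.03] pos [ 0.3308 -0.3001  0.3008] F [-0.6 -0.2 -0.5] t 1.0
delta [0.001, 0.0, 0.002] [33.24, -66.08, -0.01] pos [ 0.3308 -0.3001  0.3008] F [-0.6 -0.2 -0.5] t 1.0
```

Call:
{"op": "move_arm", "data": {
  "deltas": [0, 0, 0, 16.6, -33.0, 0, -1, 0, 0, 0, 16.6, -33.0, 0, -1, 0, 0, 0, 16.6, -33.0, 0, -1, 0, 0, 0, 16.6, -33.0, 0, -1, 0, 0, 0, 16.6, -33.0, 0, -1, 0, 0, 0, 16.6, -33.0, 0, -1, 0, 0, 0, 16.6, -33.0, 0, -1, 0, 0, 0, 16.6, -33.0, 0, -1]
}}

```text
time: 1.8
tool_pos: [0.4159, 0.0608, 0.299]
ee_rot: [-3.14, 0.002, 0.235]
wrist_force: [0.0, -1.2, -0.4]
width: 0.0939
finger_force: 0.0
```

Call:
{"op": "move_arm", "data": {
  "deltas": [0, 0, 0, 16.6, -33.0, 0, -1, 0, 0, 0, 16.6, -33.0, 0, -1, 0, 0, 0, 16.6, -33.0, 0, -1, 0, 0, 0, 16.6, -33.0, 0, -1, 0, 0, 0, 16.6, -33.0, 0, -1, 0, 0, 0, 16.6, -33.0, 0, -1, 0, 0, 0, 16.6, -33.0, 0, -1, 0, 0, 0, 16.6, -33.0, 0, -1]
}}

```text
time: 2.6
tool_pos: [0.5026, 0.4201, 0.2961]
ee_rot: [3.14, 0.005, 0.233]
wrist_force: [-0.7, -0.6, 0.2]
width: 0.0941
finger_force: 0.0
```

```bash
python3 - <<'E'
from h import *
s=snap('wrist','w1'); hsv=cv2.cvtColor(s['image'],cv2.COLOR_RGB2HSV)
red=(((hsv[...,0]<8)|(hsv[...,0]>172))&(hsv[...,1]>120)&(hsv[...,2]>60)).astype(np.uint8)
n,l,st,c=cv2.connectedComponentsWithStats(red)
for i in range(1,n):
    if st[i,4]>60:
        ys,xs=np.nonzero(l==i); P=deproj(s,np.c_[xs,ys]); print(st[i],c[i],np.median(P,0),P.max(0),P.min(0)); top=P[:,2]>P[:,2].max()-.004; print(P[top].mean(0))
delta(.5,.42,.3,.233)
E
```

```text
[521   5  39  43 987] [545.0739615   28.14589666] [0.76338958 0.14065859 0.02284844] [0.79400455 0.43735719 0.47497921] [ 5.73842328e-01  1.15533548e-01 -2.50876015e-05]
[0.57384233 0.43735719 0.47497921]
[554  90   6  21  82] [556.81707317 100.68292683] [0.65969596 0.17367497 0.13068261] [0.69048736 0.17697347 0.13220791] [0.65156794 0.08705326 0.02186498]
[0.65975316 0.17341973 0.13074326]
[268 179  18  19 268] [276.59701493 188.12686567] [0.50778117 0.42918102 0.13867148] [0.57384233 0.43842377 0.47497921] [0.48887    0.41988983 0.07289744]
[0.57384233 0.43735719 0.47497921]
delta [0.001, 0.005, 0.001] [-0.29, 0.06, -0.45] pos [0.5026 0.4212 0.2955] F [-1.1 -0.9 -2.3] t 2.65
```

View pics/w1.png

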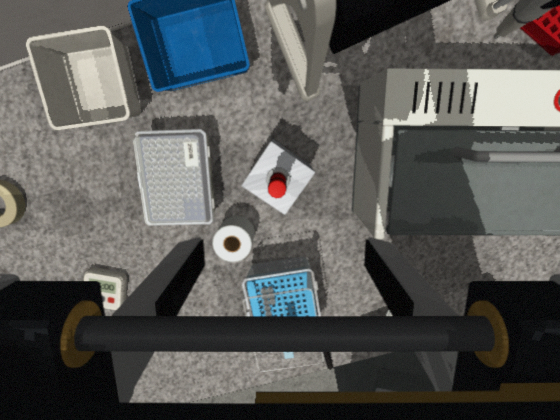

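The wrist view shows the pin head at (277,187) in its stand, with the hole's ring at the right edge (557,100).

```bash
python3 -c "
from h import *
delta(.508,.429,.093,.233)"
```

```text
delta [0.001, 0.005, 0.001] [0.81, -0.65, 20.24] pos [0.5026 0.4212 0.2955] F [-1.1 -0.9 -2.3] t 2.65
```

Call:
{"op": "move_arm", "data": {
  "deltas": [0, 0.005, 0, 0.8, -0.65, 4, -1, 0, 0.005, 0, 0.8, -0.65, 8, -1, 0, 0.005, 0, 0.8, -0.65, 12, -1, 0, 0.005, 0, 0.8, -0.65, 12, -1]
}}

```text
time: 3.05
tool_pos: [0.5047, 0.4213, 0.1701]
ee_rot: [3.134, 0.012, 0.23]
wrist_force: [-0.8, 0.1, -2.3]
width: 0.0941
finger_force: 0.0
```

```bash
python3 -c "
from h import *
delta(.508,.429,.093,.233)
s=snap('wrist','w2'); hsv=cv2.cvtColor(s['image'],cv2.COLOR_RGB2HSV)
red=(((hsv[...,0]<8)|(hsv[...,0]>172))&(hsv[...,1]>120)&(hsv[...,2]>60)).astype(np.uint8)
n,l,st,c=cv2.connectedComponentsWithStats(red)
for i in range(1,n):
    if st[i,4]>60:
        ys,xs=np.nonzero(l==i); P=deproj(s,np.c_[xs,ys]); P=P[P[:,2]<.2]; top=P[:,2]>.134; print(st[i],P[top].mean(0) if top.any() else 0,P[top].min(0),P[top].max(0))
"
```

```text
delta [0.008, 0.012, -0.003] [0.59, -0.74, 7.7] pos [0.5047 0.4213 0.1701] F [-0.8  0.1 -2.3] t 3.05Traceback (most recent call last):
  File "<string>", line 9, in <module>
    ys,xs=np.nonzero(l==i); P=deproj(s,np.c_[xs,ys]); P=P[P[:,2]<.2]; top=P[:,2]>.134; print(st[i],P[top].mean(0) if top.any() else 0,P[top].min(0),P[top].max(0))
                                                                                                                                      ~~~~~~~~~~^^^
    return umr_minimum(a, axis, None, out, keepdims, initial, where)
ValueError: zero-size array to reduction operation minimum which has no identity
```

Call:
{"op": "move_arm", "data": {
  "deltas": [0, 0, 0, 0, 0, 0, -1, 0, 0, 0, 0, 0, 0, -1]
}}

```text
time: 3.3
tool_pos: [0.5094, 0.4267, 0.1847]
ee_rot: [-3.139, -0.011, 0.232]
wrist_force: [0.8, 0.2, 0.1]
width: 0.0944
finger_force: 0.0
```

```bash
cat >> h.py <<'E'
def reds(s,zlo,zhi,mn=40):
    hsv=cv2.cvtColor(s['image'],cv2.COLOR_RGB2HSV)
    red=(((hsv[...,0]<8)|(hsv[...,0]>172))&(hsv[...,1]>120)&(hsv[...,2]>60)).astype(np.uint8)
    n,l,st,c=cv2.connectedComponentsWithStats(red)
    for i in range(1,n):
        if st[i,4]<mn: continue
        ys,xs=np.nonzero(l==i); P=deproj(s,np.c_[xs,ys]); k=(P[:,2]>zlo)&(P[:,2]<zhi)
        if k.any(): print('red',st[i],c[i].round(1),k.sum(),P[k].mean(0).round(4),'mid',((P[k].min(0)+P[k].max(0))/2).round(4))
E
python3 -c "
from h import *
delta(.508,.429,.093,.233)
reds(snap('wrist','w2'),.134,.145)"
```

```text
delta [-0.002, -0.011, -0.001] [-0.19, -0.23, 9.16] pos [0.5094 0.4267 0.1847] F [0.8 0.2 0.1] t 3.3
red [268 216  26  28 575] [280.6 229.4] 553 [0.5081 0.4291 0.1386] mid [0.5074 0.4291 0.1375]
```

View pics/w2.png

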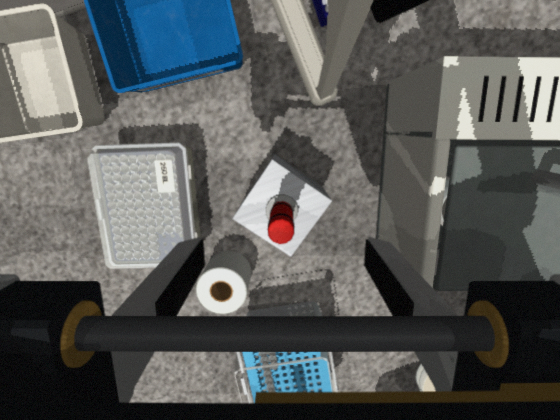

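The pin's head is at (281,229) in this view, and nothing stands in the fingers' way.

Call:
{"op": "move_arm", "data": {
  "deltas": [0, -0.01, 0, -0.1, -0.2, 2.5, -1, 0, -0.01, 0, -0.1, -0.2, 5, -1, 0, -0.01, 0, -0.1, -0.2, 7, -1, 0, -0.01, 0, -0.1, -0.2, 8.5, -1, 0, -0.01, 0, -0.1, -0.2, 9.2, -1, 0, -0.01, 0, -0.1, -0.2, 9.2, -1, 0, -0.01, 0, -0.1, -0.2, 9.2, -1, 0, -0.01, 0, -0.1, -0.2, 9.2, -1]
}}

```text
time: 4.15
tool_pos: [0.5072, 0.4288, 0.0902]
ee_rot: [-3.141, 0.002, 0.233]
wrist_force: [-0.0, -0.4, -0.1]
width: 0.094
finger_force: 0.0
```

```bash
python3 -c "
from h import *
delta(.508,.429,.093,.233)"
```

```text
delta [-0.001, 0.002, -0.0] [0.08, 0.0, -0.28] pos [0.5072 0.4288 0.0902] F [-0.  -0.4 -0.1] t 4.15
```

Call:
{"op": "move_arm", "data": {
  "deltas": [0, 0, 0, 0.05, 0, -0.2, 1, 0, 0, 0, 0.05, 0, -0.2, 1, 0, 0, 0, 0.05, 0, -0.2, 1, 0, 0, 0, 0.05, 0, -0.2, 1, 0, 0, 0, 0.05, 0, -0.2, 1, 0, 0, 0, 0.05, 0, -0.2, 1, 0, 0, 0, 0.05, 0, -0.2, 1, 0, 0, 0, 0.05, 0, -0.2, 1]
}}

```text
time: 4.95
tool_pos: [0.5069, 0.4283, 0.0903]
ee_rot: [3.141, 0.005, 0.233]
wrist_force: [0.0, -0.0, 0.4]
width: 0.0332
finger_force: 0.0
```

Call:
{"op": "move_arm", "data": {
  "deltas": [0, 0, 0, 0, 0, -1, 1, 0, 0, 0, 0, 0, -2.5, 1, 0, 0, 0, 0, 0, -5, 1, 0, 0, 0, 0, 0, -9, 1, 0, 0, 0, 0, 0, -13, 1, 0, 0, 0, 0, 0, -17, 1, 0, 0, 0, 0, 0, -19, 1, 0, 0, 0, 0, 0, -19.5, 1]
}}

```text
time: 5.75
tool_pos: [0.5088, 0.4293, 0.2917]
ee_rot: [-3.138, -0.004, 0.233]
wrist_force: [1.7, 0.4, -0.1]
width: 0.0193
finger_force: 30.0
```

```bash
python3 -c "
from h import *
s=snap('top')
im=s['image'];hsv=cv2.cvtColor(im,cv2.COLOR_RGB2HSV)
c=cv2.resize(im[165:205,245:295],None,fx=12,fy=12,interpolation=cv2.INTER_CUBIC)
for u,v in ((270,184.2),(270,184.6)): print(plane(s,[[u,v]],.13))
m=(((hsv[...,0]<10)|(hsv[...,0]>170))&(hsv[...,1]>70)).astype(np.uint8)[174:196,258:284]
ys,xs=np.nonzero(m);print(len(xs),xs.mean()+258,ys.mean()+174, plane(s,[[xs.mean()+258,ys.mean()+174]],.13))
delta(.55,.16,.28,.233)"
```

```text
[[0.66267573 0.16255727 0.13      ]]
[[0.66167005 0.16257735 0.13      ]]
54 269.55555555555554 183.87037037037038 [[0.66352885 0.16364902 0.13      ]]
delta [-0.002, -0.001, -0.0] [-2.17, 27.14, 0.91] pos [0.5085 0.429  0.2898] F [ 0.2 -0.1 -0.2] t 5.8
```

Call:
{"op": "move_arm", "data": {
  "deltas": [0, 0, 0, 0, 5, 0, 1, 0, 0, 0, 0, 10, 0, 1, 0, 0, 0, 0, 15, 0, 1, 0, 0, 0, 0, 20, 0, 1, 0, 0, 0, 0, 24, 0, 1, 0, 0, 0, 0, 26.5, 0, 1, 0, 0, 0, 0, 27, 0, 1, 0, 0, 0, 0, 27, 0, 1]
}}

```text
time: 6.6
tool_pos: [0.5698, 0.1654, 0.284]
ee_rot: [-3.141, 0.008, 0.231]
wrist_force: [-0.3, 0.8, -0.4]
width: 0.0192
finger_force: 30.0
```

Call:
{"op": "move_arm", "data": {
  "deltas": [0, 0, 0, 0, 0, 0, 1, 0, 0, 0, 0, 0, 0, 1, 0, 0, 0, 0, 0, 0, 1]
}}

```text
time: 6.9
tool_pos: [0.5698, 0.1672, 0.2853]
ee_rot: [-3.141, 0.005, 0.235]
wrist_force: [-0.6, -0.3, -0.1]
width: 0.0195
finger_force: 30.0
```

```bash
python3 - <<'E'
from h import *
s=snap('wrist','w3'); reds(s,.12,.14); reds(s,.2,.4)
s=snap('scene'); reds(s,.1,.4)
c=cv2.resize(s['image'][100:300,180:380],None,fx=3,fy=3,interpolation=cv2.INTER_CUBIC); cv2.imwrite('pics/c2.png',c[:,:,::-1])
delta(.6625,.163,.28,.233)
E
```

```text
red [297  91  26  27 274] [309.5 103.6] 272 [0.6644 0.1645 0.1308] mid [0.6641 0.1642 0.1308]
red [269 227  31  23 465] [283.9 236.8] 464 [0.579  0.1696 0.2849] mid [0.5759 0.1684 0.2844]
red [ 266  249   38   42 1242] [284.1 269.6] 1233 [0.5725 0.1679 0.3147] mid [0.5712 0.1668 0.311 ]
red [243 156  31  41 573] [256.7 178.4] 140 [0.5616 0.168  0.288 ] mid [0.5651 0.1669 0.2858]
delta [-0.0, 0.005, 0.001] [8.92, 2.53, 0.5] pos [0.5699 0.1669 0.2854] F [ 0.3 -0.3 -0.1] t 7.0
```

View pics/w3.png

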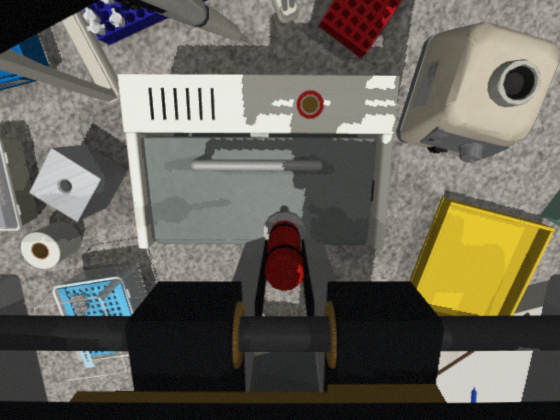

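View pics/c2.png

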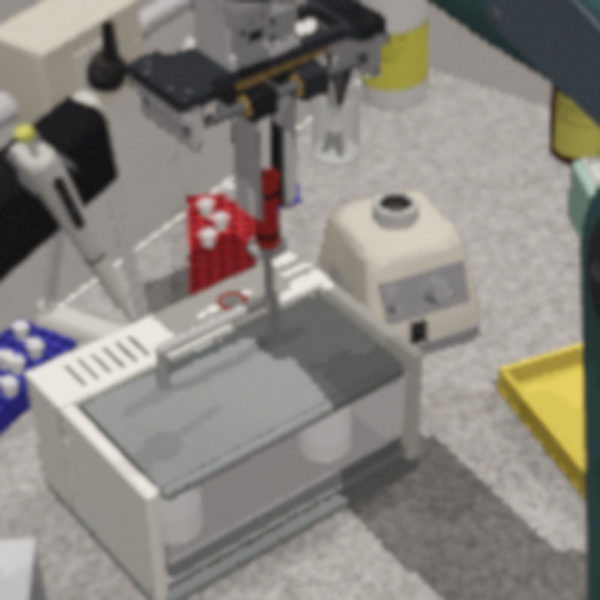

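The wrist view shows the pin in the fingers (head (284,285), tip near (285,208)) and the ring at (310,104). The scene crop shows the pin upright, tip about crop (276,335), and two jars.

```bash
python3 - <<'E'
from h import *
s=snap('wrist'); P=None
c=cv2.resize(s['image'][195:300,240:330],None,fx=6,fy=6,interpolation=cv2.INTER_CUBIC); cv2.imwrite('pics/c3.png',c[:,:,::-1])
for v in range(202,230,2): 
    print(v,[tuple(deproj(s,[[u,v]])[0].round(3)) for u in (281,284,287)])
u,v=np.meshgrid(np.arange(255,315),np.arange(230,300)); uv=np.c_[u.ravel(),v.ravel()]; P=deproj(s,uv); hsv=cv2.cvtColor(s['image'],cv2.COLOR_RGB2HSV)[uv[:,1],uv[:,0]]
k=((hsv[:,0]<8)|(hsv[:,0]>172))&(hsv[:,1]>120)&(hsv[:,2]>60); Q=P[k]; print(np.percentile(Q[:,2],[1,5,25,50,75,95,99]))
T=Q[Q[:,2]>np.percentile(Q[:,2],99)-.003]; print('top',T.mean(0),T.min(0),T.max(0))
E
```

```text
202 [(np.float64(0.561), np.float64(0.168), np.float64(0.125)), (np.float64(0.562), np.float64(0.165), np.float64(0.126)), (np.float64(0.562), np.float64(0.162), np.float64(0.125))]
204 [(np.float64(0.559), np.float64(0.168), np.float64(0.126)), (np.float64(0.56), np.float64(0.164), np.float64(0.125)), (np.float64(0.56), np.float64(0.161), np.float64(0.125))]
206 [(np.float64(0.573), np.float64(0.17), np.float64(0.192)), (np.float64(0.575), np.float64(0.168), np.float64(0.195)), (np.float64(0.575), np.float64(0.166), np.float64(0.195))]
208 [(np.float64(0.573), np.float64(0.17), np.float64(0.199)), (np.float64(0.575), np.float64(0.168), np.float64(0.203)), (np.float64(0.575), np.float64(0.166), np.float64(0.201))]
210 [(np.float64(0.573), np.float64(0.17), np.float64(0.205)), (np.float64(0.575), np.float64(0.168), np.float64(0.21)), (np.float64(0.586), np.float64(0.169), np.float64(0.251))]
212 [(np.float64(0.585), np.float64(0.172), np.float64(0.253)), (np.float64(0.585), np.float64(0.171), np.float64(0.254)), (np.float64(0.586), np.float64(0.169), np.float64(0.254))]
214 [(np.float
[... 917 characters left out ...]
loat64(0.171), np.float64(0.266)), (np.float64(0.581), np.float64(0.17), np.float64(0.266)), (np.float64(0.581), np.float64(0.168), np.float64(0.267))]
226 [(np.float64(0.58), np.float64(0.171), np.float64(0.268)), (np.float64(0.58), np.float64(0.169), np.float64(0.269)), (np.float64(0.581), np.float64(0.168), np.float64(0.269))]
228 [(np.float64(0.58), np.float64(0.171), np.float64(0.272)), (np.float64(0.581), np.float64(0.17), np.float64(0.274)), (np.float64(0.581), np.float64(0.168), np.float64(0.272))]
[0.27332642 0.27861614 0.29921707 0.31505452 0.31576034 0.31647521
 0.31712746]
top [0.57244865 0.16726624 0.31725269] [0.56169806 0.15753107 0.31415104] [0.64125325 0.18390734 0.46431458]
```

View pics/c3.png

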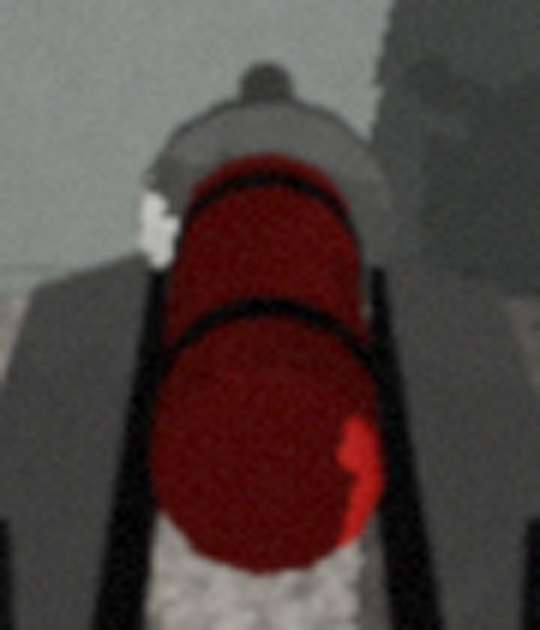

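```bash
python3 -c "
from h import *
delta(.6627,.1632,.285,.233)"
```

```text
delta [0.0, 0.005, 0.001] [8.94, 2.48, 0.0] pos [0.57   0.1666 0.2855] F [ 0.3  0.5 -0.4] t 7.05
```

Call:
{"op": "move_arm", "data": {
  "deltas": [0, 0.005, 0, 3, 0.8, -0.5, 1, 0, 0.005, 0, 6, 1.7, -0.5, 1, 0, 0.005, 0, 8, 2.2, -0.2, 1, 0, 0.005, 0, 8.9, 2.5, 0, 1, 0, 0.005, 0, 8.9, 2.5, 0, 1, 0, 0.005, 0, 8.9, 2.5, 0, 1, 0, 0.005, 0, 8.9, 2.5, 0, 1, 0, 0.005, 0, 8.9, 2.5, 0, 1]
}}

```text
time: 7.85
tool_pos: [0.6619, 0.1623, 0.2862]
ee_rot: [3.141, -0.001, 0.233]
wrist_force: [0.5, 1.2, -0.7]
width: 0.0194
finger_force: 30.0
```

```bash
python3 - <<'E'
from h import *
delta(.6627,.1632,.285,.233)
s=snap('wrist'); reds(s,.12,.14)
u,v=np.meshgrid(np.arange(255,315),np.arange(190,300)); uv=np.c_[u.ravel(),v.ravel()]; P=deproj(s,uv)
k=(P[:,2]>.2)&(P[:,2]<.24)&(uv[:,1]<230); print('rod',P[k].mean(0),P[k].max(0),k.sum())
k=(P[:,2]>.311)&(P[:,2]<.32); print('top',P[k].mean(0))
c=cv2.resize(s['image'][170:300,220:350],None,fx=4,fy=4,interpolation=cv2.INTER_CUBIC); cv2.imwrite('pics/c4.png',c[:,:,::-1])
E
```

```text
delta [0.0, -0.001, 0.0] [0.1, -0.07, 0.12] pos [0.6619 0.1623 0.2862] F [ 0.5  1.2 -0.7] t 7.85
red [271 182  25  25 210] [283.3 193.8] 200 [0.6645 0.1639 0.1306] mid [0.6638 0.164  0.1306]
red [ 266  248   38   43 1298] [284.3 269.2] 9 [0.5588 0.1322 0.125 ] mid [0.5622 0.1391 0.1251]
rod [0.66705746 0.16356723 0.20466819] [0.66786744 0.16638249 0.21116606] 24
top [0.66466192 0.16280897 0.31584654]
```

View pics/c4.png

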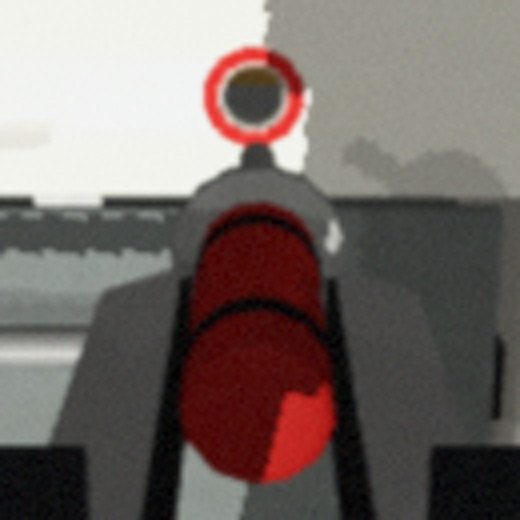

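The ring at crop (253,97) lies directly in line with the rod tip (257,155); the offset is about 1 mm.

Call:
{"op": "move_arm", "data": {
  "deltas": [0, 0, 0, 0.12, -0.07, 1.5, 1, 0, 0, 0, 0.12, -0.07, 3, 1, 0, 0, 0, 0.12, -0.07, 4.5, 1, 0, 0, 0, 0.12, -0.07, 5.5, 1, 0, 0, 0, 0.12, -0.07, 6.2, 1, 0, 0, 0, 0.12, -0.07, 6.7, 1, 0, 0, 0, 0.12, -0.07, 7.2, 1, 0, 0, 0, 0.12, -0.07, 7.5, 1]
}}

```text
time: 8.7
tool_pos: [0.6636, 0.163, 0.2101]
ee_rot: [3.141, -0.001, 0.233]
wrist_force: [-0.0, -0.7, -0.4]
width: 0.0192
finger_force: 30.0
```

```bash
python3 -c "
from h import *
delta(.6632,.1637,.166,.233)"
```

```text
delta [0.0, -0.001, -0.0] [-0.03, -0.07, 4.41] pos [0.6636 0.163  0.2101] F [-0.  -0.7 -0.4] t 8.7
```

Call:
{"op": "move_arm", "data": {
  "deltas": [0, 0, 0, 0, -0.05, 0.8, 1, 0, 0, 0, 0, -0.05, 1.6, 1, 0, 0, 0, 0, -0.05, 2.4, 1, 0, 0, 0, 0, -0.05, 3.2, 1, 0, 0, 0, 0, -0.05, 3.7, 1, 0, 0, 0, 0, -0.05, 4.1, 1, 0, 0, 0, 0, -0.05, 4.4, 1, 0, 0, 0, 0, -0.05, 4.5, 1]
}}

```text
time: 9.5
tool_pos: [0.6639, 0.1636, 0.1668]
ee_rot: [3.141, -0.003, 0.233]
wrist_force: [-0.5, 0.5, 9.3]
width: 0.0195
finger_force: 30.0
```

```bash
python3 - <<'E'
from h import *
delta(.6632,.1637,.166,.233)
s=snap('top')
u,v=np.meshgrid(np.arange(215,305),np.arange(190,250)); uv=np.c_[u.ravel(),v.ravel()]; P=deproj(s,uv)
c,a=np.cos(.233),np.sin(.233); d=P-[.5906,.198,0]; X=d[:,0]*c+d[:,1]*a; Y=-d[:,0]*a+d[:,1]*c
for lo,hi in((-.07,-.05),(-.04,-.02),(-.02,0)):
    k=(X>lo)&(X<hi)&(abs(Y)<.1); print(lo,np.median(P[k,2]))
s=snap('scene'); c=cv2.resize(s['image'][100:300,180:380],None,fx=3,fy=3,interpolation=cv2.INTER_CUBIC); cv2.imwrite('pics/c5.png',c[:,:,::-1])
E
```

```text
delta [0.0, -0.003, -0.0] [-0.06, -0.03, 0.08] pos [0.6639 0.1636 0.1668] F [-0.5  0.5  9.3] t 9.5
-0.07 0.12834574098407936
-0.04 0.13281174418000852
-0.02 0.13800336868640328
```

View pics/c5.png

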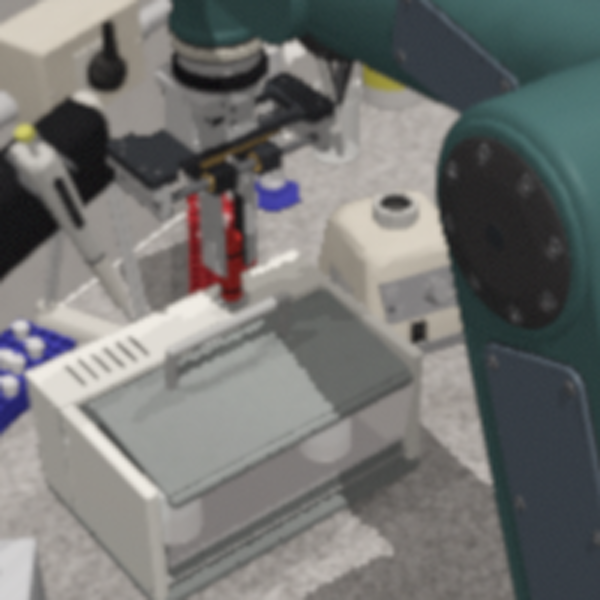

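The collar is down on the cover (9.3 N), and the grey top panel now slopes about 0.2 rad, so the door has popped ajar. I'll press slightly more, then withdraw.

Call:
{"op": "move_arm", "data": {
  "deltas": [0, 0, 0, 0, 0, 0.2, 1, 0, 0, 0, 0, 0, 0.2, 1, 0, 0, 0, 0, 0, 0.2, 1]
}}

```text
time: 9.9
tool_pos: [0.664, 0.1636, 0.1667]
ee_rot: [3.141, -0.004, 0.233]
wrist_force: [-2.6, -0.1, 10.3]
width: 0.0199
finger_force: 30.0
```

Call:
{"op": "move_arm", "data": {
  "deltas": [0, 0, 0, 0, 0, -1.5, 1, 0, 0, 0, 0, 0, -3.5, 1, 0, 0, 0, 0, 0, -5.5, 1, 0, 0, 0, 0, 0, -7.5, 1, 0, 0, 0, 0, 0, -9.5, 1, 0, 0, 0, 0, 0, -11.5, 1, 0, 0, 0, 0, 0, -13, 1, 0, 0, 0, 0, 0, -14, 1]
}}

```text
time: 10.7
tool_pos: [0.6635, 0.1635, 0.3038]
ee_rot: [3.141, -0.0, 0.233]
wrist_force: [-0.2, -0.0, -1.4]
width: 0.0193
finger_force: 30.0
```

```bash
python3 - <<'E'
from h import *
s=snap('top')
def slope():
    u,v=np.meshgrid(np.arange(215,305),np.arange(190,250)); uv=np.c_[u.ravel(),v.ravel()]; P=deproj(s,uv)
    c,a=np.cos(.233),np.sin(.233); d=P-[.5906,.198,0]; X=d[:,0]*c+d[:,1]*a; Y=-d[:,0]*a+d[:,1]*c
    for lo,hi in((-.07,-.05),(-.04,-.02),(-.02,0)):
        k=(X>lo)&(X<hi)&(abs(Y)<.1); print(lo,np.median(P[k,2]))
slope()
# stand
u,v=np.meshgrid(np.arange(140,200),np.arange(215,285)); uv=np.c_[u.ravel(),v.ravel()]; P=deproj(s,uv); k=(P[:,2]>.064)&(P[:,2]<.078)
m=np.zeros((420,560),np.uint8); m[uv[k,1],uv[k,0]]=1
n,l,st,c=cv2.connectedComponentsWithStats(m); i=1+np.argmax(st[1:,4]); ys,xs=np.nonzero(l==i)
Q=plane(s,cv2.boxPoints(cv2.minAreaRect(np.c_[xs,ys].astype(np.float32))),.072); print('stand',Q.round(3).tolist(),Q.mean(0))
delta(.47,.43,.285,.233)
E
```

```text
-0.07 0.5799125541498662
-0.04 0.13355961303445918
-0.02 0.13669442603920035
stand [[0.487, 0.47, 0.072], [0.549, 0.447, 0.072], [0.524, 0.383, 0.072], [0.462, 0.407, 0.072]] [0.50546861 0.42674288 0.072     ]
delta [0.0, -0.003, -0.0] [-12.72, -30.4, 1.99] pos [0.6639 0.1636 0.3054] F [-0.9 -0.3 -0.1] t 10.75
```

Call:
{"op": "move_arm", "data": {
  "deltas": [0, 0, 0, -1.5, -4.5, 0, 1, 0, 0, 0, -3, -9, 0, 1, 0, 0, 0, -4.5, -13.5, 0, 1, 0, 0, 0, -6, -18, 0, 1, 0, 0, 0, -7.5, -23, 0, 1, 0, 0, 0, -8.7, -27, 0.5, 1, 0, 0, 0, -9.3, -29, 1.5, 1, 0, 0, 0, -9.3, -29.2, 2, 1]
}}

```text
time: 11.55
tool_pos: [0.5031, 0.4285, 0.2806]
ee_rot: [3.141, 0.004, 0.238]
wrist_force: [0.1, -0.3, -0.7]
width: 0.0195
finger_force: 30.0
```

Call:
{"op": "move_arm", "data": {
  "deltas": [0, 0, 0, 0, 0, 0, 1, 0, 0, 0, 0, 0, 0, 1, 0, 0, 0, 0, 0, 0, 1]
}}

```text
time: 11.85
tool_pos: [0.5068, 0.4247, 0.2834]
ee_rot: [3.141, -0.001, 0.23]
wrist_force: [0.8, -0.4, -0.0]
width: 0.0193
finger_force: 30.0
```

```bash
cat >> h.py <<'E'
def comp(s,u0,u1,v0,v1,zlo,zhi):
    u,v=np.meshgrid(np.arange(u0,u1),np.arange(v0,v1)); uv=np.c_[u.ravel(),v.ravel()]; P=deproj(s,uv); k=(P[:,2]>zlo)&(P[:,2]<zhi)
    m=np.zeros((420,560),np.uint8); m[uv[k,1],uv[k,0]]=1
    n,l,st,c=cv2.connectedComponentsWithStats(m); i=1+np.argmax(st[1:,4]); ys,xs=np.nonzero(l==i)
    return np.c_[xs,ys].astype(np.float32)
E
python3 - <<'E'
from h import *
delta(.506,.4265,.285,.233)
s=snap('wrist'); o=robot.get_obs()
u,v=np.meshgrid(np.arange(255,315),np.arange(180,300)); uv=np.c_[u.ravel(),v.ravel()]; P=deproj(s,uv)-[*o['tool_pos'][:2],0]
k=(P[:,2]>.2)&(P[:,2]<.24)&(uv[:,1]<230); print('rod rel',P[k].mean(0),k.sum())
k=(P[:,2]>.311)&(P[:,2]<.325)&(abs(P[:,0])<.02); print('top rel',P[k].mean(0))
c=comp(s,200,370,100,230,.066,.077); Q=plane(s,cv2.boxPoints(cv2.minAreaRect(c)),.072); print(Q.round(4).tolist(),Q.mean(0))
c=cv2.resize(s['image'][120:300,200:380],None,fx=3.3,fy=3.3,interpolation=cv2.INTER_CUBIC); cv2.imwrite('pics/c6.png',c[:,:,::-1])
E
```

```text
delta [0.0, -0.001, -0.003] [-0.04, -0.19, -0.16] pos [0.5068 0.4247 0.2834] F [ 0.8 -0.4 -0. ] t 11.85
rod rel [0.0052824  0.00110883 0.20333286] 17
top rel [0.00283618 0.00033262 0.31450463]
[[0.4887, 0.471, 0.072], [0.5502, 0.4472, 0.072], [0.5276, 0.3857, 0.072], [0.4637, 0.4079, 0.072]] [0.5075365  0.42793953 0.072     ]
```

View pics/c6.png

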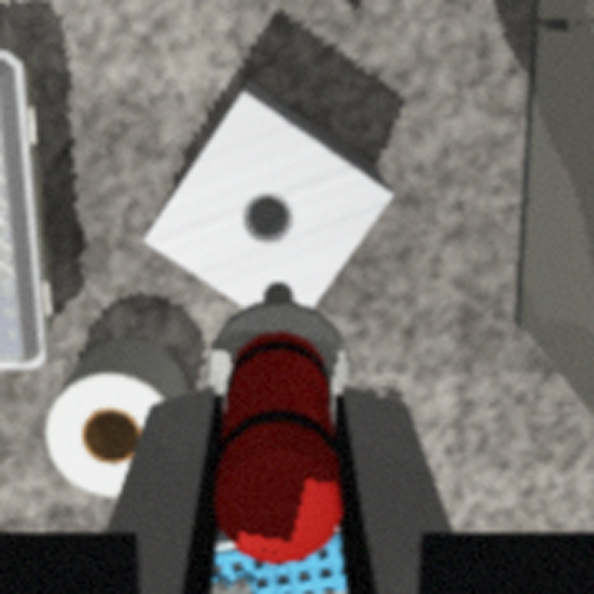

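The stand's hole is at crop (268,217), about pixel (281,186), and the rod tip is just below it in the view.

```bash
python3 - <<'E'
from h import *
s=snap('wrist'); c=s['image'][175:198,270:293].astype(int).sum(2); ys,xs=np.nonzero(c<300); print(len(xs)); h=plane(s,[[xs.mean()+270,ys.mean()+175]],.072)[0]; print(h)
h=h-[.0018,.0008,0]; delta(h[0],h[1],.15,.233)
E
```

```text
101
[0.50716486 0.42885386 0.072     ]
delta [-0.0, -0.001, -0.002] [-0.07, -0.32, 13.36] pos [0.5066 0.425  0.2836] F [ 0.  -0.4  0.2] t 11.95
```

Call:
{"op": "move_arm", "data": {
  "deltas": [0, 0, 0, 0, -0.32, 2, 1, 0, 0, 0, 0, -0.32, 4, 1, 0, 0, 0, 0, -0.32, 6, 1, 0, 0, 0, 0, -0.32, 8, 1, 0, 0, 0, 0, -0.32, 9.5, 1, 0, 0, 0, 0, -0.32, 10, 1, 0, 0, 0, 0, -0.32, 10, 1, 0, 0, 0, 0, -0.32, 10, 1]
}}

```text
time: 12.75
tool_pos: [0.5054, 0.4295, 0.1842]
ee_rot: [-3.141, -0.002, 0.233]
wrist_force: [-0.1, 0.5, -0.4]
width: 0.0192
finger_force: 30.0
```

```bash
python3 - <<'E'
from h import *
s=snap('wrist')
u,v=np.meshgrid(np.arange(255,315),np.arange(180,300)); uv=np.c_[u.ravel(),v.ravel()]; P=deproj(s,uv)
z=s['M'][2,3]
o=robot.get_obs()['tool_pos']
k=(P[:,2]>o[2]-.085)&(P[:,2]<o[2]-.045)&(uv[:,1]<230)&(abs(P[:,0]-o[0])<.015); print('rod',P[k].mean(0),k.sum())
Q=plane(s,cv2.boxPoints(cv2.minAreaRect(comp(s,180,400,60,235,.067,.076))),.072); print(Q.round(4).tolist(),Q.mean(0))
delta(.506,.428,.109,.233)
c=cv2.resize(s['image'][120:300,200:380],None,fx=3.3,fy=3.3,interpolation=cv2.INTER_CUBIC); cv2.imwrite('pics/c7.png',c[:,:,::-1])
E
```

```text
rod [0.51063965 0.43058922 0.10328513] 20
[[0.4889, 0.4719, 0.072], [0.5502, 0.4473, 0.072], [0.5265, 0.3859, 0.072], [0.4619, 0.4085, 0.072]] [0.5068583 0.4283996 0.072    ]
delta [-0.001, -0.003, -0.0] [-0.01, 0.18, 7.57] pos [0.5055 0.4296 0.1847] F [-0.8  1.1 -1. ] t 12.8
```

View pics/c7.png

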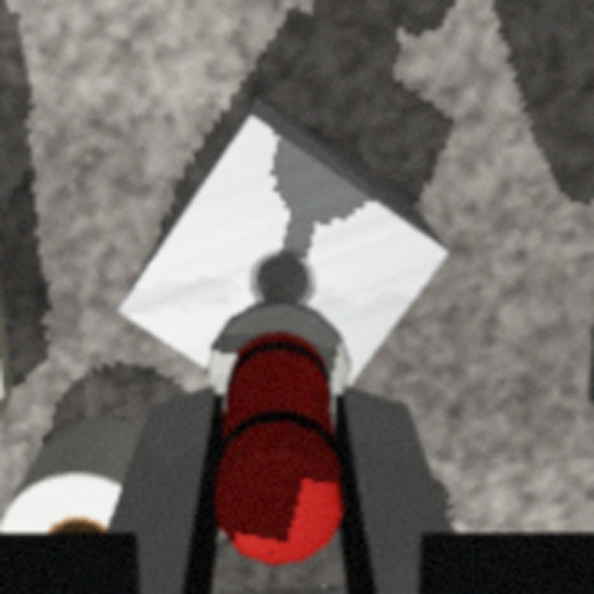

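The rod is right above the hole (crop (282,277)), with about 1.5 mm of sideways correction left.

Call:
{"op": "move_arm", "data": {
  "deltas": [0, 0, 0, -0.05, 0.15, 0.5, 1, 0, 0, 0, -0.05, 0.15, 1, 1, 0, 0, 0, -0.05, 0.15, 1.5, 1, 0, 0, 0, -0.05, 0.15, 2, 1, 0, 0, 0, -0.05, 0.15, 2.5, 1, 0, 0, 0, -0.05, 0.15, 3, 1, 0, 0, 0, -0.05, 0.15, 3.5, 1, 0, 0, 0, -0.05, 0.15, 3.5, 1]
}}

```text
time: 13.6
tool_pos: [0.5042, 0.4274, 0.1467]
ee_rot: [3.141, 0.002, 0.233]
wrist_force: [-0.0, -0.1, -0.5]
width: 0.0194
finger_force: 30.0
```

Call:
{"op": "move_arm", "data": {
  "deltas": [0, 0, 0, 0.1, 0, 0.8, 1, 0, 0, 0, 0.1, 0, 1.6, 1, 0, 0, 0, 0.1, 0, 2.4, 1, 0, 0, 0, 0.1, 0, 3.1, 1, 0, 0, 0, 0.1, 0, 3.5, 1, 0, 0, 0, 0.1, 0, 3.7, 1, 0, 0, 0, 0.1, 0, 3.8, 1, 0, 0, 0, 0.1, 0, 3.8, 1]
}}

```text
time: 14.4
tool_pos: [0.5058, 0.428, 0.1101]
ee_rot: [-3.142, -0.0, 0.233]
wrist_force: [-0.4, 0.7, -0.5]
width: 0.0193
finger_force: 30.0
```

Nearly seated; a touch lower, then open gently and rise.

Call:
{"op": "move_arm", "data": {
  "deltas": [0, 0, 0, 0, 0, 0.2, 1, 0, 0, 0, 0, 0, 0.2, 1, 0, 0, 0, 0, 0, 0.2, 0, 0, 0, 0, 0, 0, 0.2, -0.3, 0, 0, 0, 0, 0, 0.2, -0.3, 0, 0, 0, 0, 0, 0.2, -0.3, 0, 0, 0, 0, 0, 0.2, -0.3, 0, 0, 0, 0, 0, 0.2, -0.3]
}}

```text
time: 15.2
tool_pos: [0.5056, 0.4279, 0.1079]
ee_rot: [3.141, 0.0, 0.233]
wrist_force: [-0.4, 0.4, -0.8]
width: 0.0602
finger_force: 0.0
```

Call:
{"op": "move_arm", "data": {
  "deltas": [0, 0, 0, 0, 0, -1.5, -0.3, 0, 0, 0, 0, 0, -4, -0.3, 0, 0, 0, 0, 0, -7, -0.3, 0, 0, 0, 0, 0, -10, -0.3, 0, 0, 0, 0, 0, -13, -0.3, 0, 0, 0, 0, 0, -16, -0.3, 0, 0, 0, 0, 0, -18.5, -0.3, 0, 0, 0, 0, 0, -19, -0.3]
}}

```text
time: 16.0
tool_pos: [0.5065, 0.4286, 0.304]
ee_rot: [-3.138, -0.009, 0.233]
wrist_force: [0.5, 0.2, 0.6]
width: 0.0614
finger_force: 0.0
```

```bash
python3 - <<'E'
from h import *
s=snap('wrist'); reds(s,.12,.15,200); reds(s,.078,.15,200)
delta(.5,.25,.30,.233)
E
```

```text
red [277 185  17  18 254] [284.8 193.5] 253 [0.5085 0.4288 0.1385] mid [0.5082 0.4287 0.1346]
red [277 185  17  18 254] [284.8 193.5] 253 [0.5085 0.4288 0.1385] mid [0.5082 0.4287 0.1346]
delta [-0.003, -0.007, -0.0] [-4.74, 17.22, 0.17] pos [0.5063 0.4285 0.3024] F [-0.2  0.5  0.5] t 16.05
```

The pin is back, upright, with its head at z = 0.1385. Next I go over the door handle with the fingers turned to close along incubator x.

```bash
python3 -c "
from h import *
delta(.5795,.1954,.30,1.804)"
```

```text
delta [0.003, -0.007, -1.571] [1.74, 24.37, 0.19] pos [0.5063 0.4285 0.3024] F [-0.2  0.5  0.5] t 16.05
```

Call:
{"op": "move_arm", "data": {
  "deltas": [0, 0, -0.8, 0.9, 12, 0, -0.3, 0, 0, -0.8, 0.9, 12, 0, -0.3, 0, 0, -0.8, 0.9, 12, 0, -0.3, 0, 0, -0.8, 0.9, 12, 0, -0.3, 0, 0, -0.8, 0.9, 12, 0, -0.3, 0, 0, -0.8, 0.9, 12, 0, -0.3]
}}

```text
time: 16.65
tool_pos: [0.5417, 0.3125, 0.296]
ee_rot: [-3.14, 0.003, 1.036]
wrist_force: [0.2, -0.8, -0.1]
width: 0.0613
finger_force: 0.0
```

```bash
python3 -c "
from h import *
delta(.5795,.1954,.30,1.804)"
```

```text
delta [-0.003, 0.002, -0.768] [-8.15, 9.22, -0.39] pos [0.5417 0.3125 0.296 ] F [ 0.2 -0.8 -0.1] t 16.65
```

Call:
{"op": "move_arm", "data": {
  "deltas": [0, 0, -0.768, -8.15, 9.2, -0.4, -0.3, 0, 0, -0.768, -8.15, 9.2, -0.4, -0.3, 0, 0, -0.768, -8.15, 9.2, -0.4, -0.3, 0, 0, -0.768, -8.15, 9.2, -0.4, -0.3, 0, 0, -0.768, -8.15, 9.2, -0.4, -0.3, 0, 0, -0.768, -8.15, 9.2, -0.4, -0.3, 0, 0, -0.768, -8.15, 9.2, -0.4, -0.3, 0, 0, -0.768, -8.15, 9.2, -0.4, -0.3]
}}

```text
time: 17.45
tool_pos: [0.579, 0.196, 0.3007]
ee_rot: [-3.139, 0.0, 1.8]
wrist_force: [0.5, -0.1, 0.1]
width: 0.0615
finger_force: 0.0
```

```bash
python3 - <<'E'
from h import *
s=snap('wrist','w8')
u,v=np.meshgrid(np.arange(0,560),np.arange(0,420)); uv=np.c_[u.ravel(),v.ravel()]; P=deproj(s,uv)
c,a=np.cos(.233),np.sin(.233); d=P-[.5906,.198,0]; X=d[:,0]*c+d[:,1]*a; Y=-d[:,0]*a+d[:,1]*c
k=(P[:,2]>.155)&(P[:,2]<.20)&(abs(Y)<.08)&(abs(X)<.05)
print('handle',k.sum(),np.median(P[k],0),'inc X',np.median(X[k]),'Y',np.percentile(Y[k],[2,98]),np.percentile(P[k,2],[5,50,95]))
for y in(-.04,-.02,0,.02,.04):
    q=k&(abs(Y-y)<.006); print(y,np.median(X[q]),np.percentile(P[q,2],90),q.sum())
for lo in np.arange(-.08,.03,.01):
    q=(X>lo)&(X<lo+.01)&(abs(Y)<.1)&(P[:,2]<.15)&(P[:,2]>.1); print(round(lo,2),np.median(P[q,2]).round(4),q.sum())
delta(.5795,.1954,.19,1.804)
E
```

```text
handle 1238 [0.58283097 0.20114914 0.17994982] inc X -0.006417532870036857 Y [-0.05417264  0.05872021] [0.17703742 0.17994982 0.18150267]
-0.04 -0.0068360491107817166 0.18112528534005423 112
-0.02 -0.006845624509027466 0.1811087888521591 120
0 -0.0068597008386389515 0.18127628815627236 122
0.02 -0.006427802214705652 0.18122517691069934 125
0.04 -0.00643425710169849 0.18115393906246488 129
-0.08 0.1256 1347
-0.07 0.1271 1593
-0.06 0.1285 1604
-0.05 0.1299 1633
-0.04 0.1314 1642
-0.03 0.1328 1674
-0.02 0.1342 1500
-0.01 0.1357 669
-0.0 0.1372 1698
0.01 0.1385 1738
0.02 0.1379 300
delta [-0.002, 0.0, -0.004] [-0.08, 0.05, 11.1] pos [0.579  0.1961 0.301 ] F [-0.2 -0.5  0.4] t 17.5
```

View pics/w8.png

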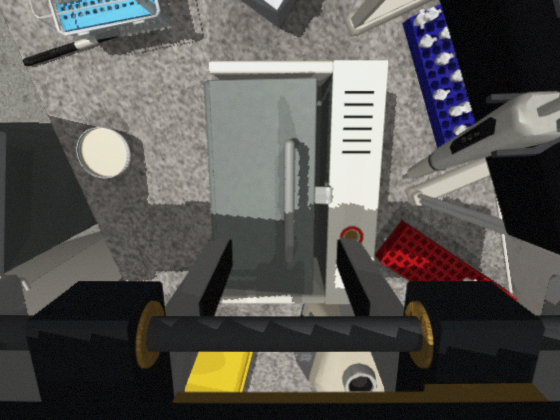

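The handle bar runs at column ~290 from row 140 to 260. It lies at incubator x = -7 mm, z = 0.176, and the door angle is 0.144. Next I grasp it.

Call:
{"op": "move_arm", "data": {
  "deltas": [0, 0, 0, 0.1, 0.54, 3, -0.3, 0, 0, 0, 0.1, 0.54, 6, -0.3, 0, 0, 0, 0.1, 0.54, 9, -0.3, 0, 0, 0, 0.1, 0.54, 11.5, -0.3, 0, 0, 0, 0.1, 0.54, 13.2, -0.3, 0, 0, 0, 0.1, 0.54, 14, -0.3, 0, 0, 0, 0.1, 0.54, 14.2, -0.3, 0, 0, 0, 0.1, 0.54, 14.2, -0.3]
}}

```text
time: 18.3
tool_pos: [0.5846, 0.1985, 0.1606]
ee_rot: [3.141, 0.0, 1.801]
wrist_force: [0.3, 0.3, 0.2]
width: 0.0614
finger_force: 0.0
```

Call:
{"op": "move_arm", "data": {
  "deltas": [0, 0, 0, 0, 0, 0, 1, 0, 0, 0, 0, 0, 0, 1, 0, 0, 0, 0, 0, 0, 1, 0, 0, 0, 0, 0, 0, 1, 0, 0, 0, 0, 0, 0, 1, 0, 0, 0, 0, 0, 0, 1, 0, 0, 0, 0, 0, 0, 1, 0, 0, 0, 0, 0, 0, 1]
}}

```text
time: 19.1
tool_pos: [0.5837, 0.1982, 0.1597]
ee_rot: [-3.14, 0.0, 1.801]
wrist_force: [-1.6, -1.0, 1.5]
width: 0.009
finger_force: 30.0
```

```bash
python3 - <<'E'
from h import *
o=robot.get_obs(); R=Ro.from_euler('xyz',o['ee_rot']).as_matrix(); p=o['tool_pos']
c,a=np.cos(.233),np.sin(.233); d=p[:2]-[.591,.2001]; X=d@[c,a]; print('incX',X,'Y',d@[-a,c],'z',p[2],o['width'],o['finger_force'],o['wrist_force'].round(1))
def h(t): 
    b=np.arctan2(.142,.094)+t; return np.array([-.08+.17*np.cos(b),.022+.17*np.sin(b)])
h0=h(.144); print(h0)
for t in np.arange(.2,1.45,.05):
    D=h(t)-h0; print(round(t,2),'ty %.1f tz %.1f'%(D[0]*100,-D[1]*100))
E
```

```text
incX -0.00755700806411869 Y -0.00015998789778405098 z 0.15968429430593173 0.008982710845340788 29.999817609786987 [-1.6 -1.   1.5]
[-0.00747568  0.17575377]
0.2 ty -0.9 tz -0.4
0.25 ty -1.7 tz -0.7
0.3 ty -2.5 tz -0.9
0.35 ty -3.3 tz -1.2
0.4 ty -4.1 tz -1.3
0.45 ty -5.0 tz -1.5
0.5 ty -5.8 tz -1.6
0.55 ty -6.7 tz -1.6
0.6 ty -7.5 tz -1.6
0.65 ty -8.4 tz -1.6
0.7 ty -9.2 tz -1.5
0.75 ty -10.0 tz -1.4
0.8 ty -10.9 tz -1.2
0.85 ty -11.7 tz -1.0
0.9 ty -12.5 tz -0.8
0.95 ty -13.3 tz -0.5
1.0 ty -14.1 tz -0.2
1.05 ty -14.9 tz 0.2
1.1 ty -15.6 tz 0.6
1.15 ty -16.4 tz 1.0
1.2 ty -17.1 tz 1.5
1.25 ty -17.7 tz 2.0
1.3 ty -18.4 tz 2.5
1.35 ty -19.0 tz 3.1
1.4 ty -19.6 tz 3.7
```

Call:
{"op": "move_arm", "data": {
  "deltas": [0, 0, 0, 0, -0.9, -0.4, 1, 0, 0, 0, 0, -1.7, -0.7, 1, 0, 0, 0, 0, -2.5, -0.9, 1, 0, 0, 0, 0, -3.3, -1.2, 1, 0, 0, 0, 0, -4.1, -1.3, 1, 0, 0, 0, 0, -5, -1.5, 1, 0, 0, 0, 0, -5.8, -1.6, 1, 0, 0, 0, 0, -5.8, -1.6, 1]
}}

```text
time: 19.9
tool_pos: [0.527, 0.185, 0.1772]
ee_rot: [3.141, 0.0, 1.801]
wrist_force: [0.5, 0.8, 3.5]
width: 0.0088
finger_force: 30.0
```

Call:
{"op": "move_arm", "data": {
  "deltas": [0, 0, 0, 0, -1.7, 0, 1, 0, 0, 0, 0, -3.4, 0.1, 1, 0, 0, 0, 0, -5.1, 0.4, 1, 0, 0, 0, 0, -6.7, 0.8, 1, 0, 0, 0, 0, -8.3, 1.4, 1, 0, 0, 0, 0, -9.1, 1.8, 1, 0, 0, 0, 0, -9.8, 2.2, 1, 0, 0, 0, 0, -10.6, 2.6, 1]
}}

```text
time: 20.7
tool_pos: [0.4245, 0.1612, 0.1502]
ee_rot: [3.141, -0.001, 1.801]
wrist_force: [-0.5, 1.1, 1.8]
width: 0.009
finger_force: 30.0
```

Call:
{"op": "move_arm", "data": {
  "deltas": [0, 0, 0, 0, -0.7, 0.5, 1, 0, 0, 0, 0, -1.3, 1.0, 1, 0, 0, 0, 0, -2.0, 1.5, 1, 0, 0, 0, 0, -2.6, 2.1, 1, 0, 0, 0, 0, -2.9, 2.4, 1, 0, 0, 0, 0, -3.2, 2.7, 1, 0, 0, 0, 0, -3.2, 2.7, 1, 0, 0, 0, 0, -3.2, 2.7, 1]
}}

```text
time: 21.5
tool_pos: [0.3924, 0.1537, 0.1223]
ee_rot: [-3.139, -0.001, 1.801]
wrist_force: [-4.3, 2.1, 3.9]
width: 0.0086
finger_force: 30.0
```

Call:
{"op": "move_arm", "data": {
  "deltas": [0, 0, 0, 0, 0, 0, 0.3, 0, 0, 0, 0, 0, 0, 0.3, 0, 0, 0, 0, 0, 0, 0.3, 0, 0, 0, 0, 0, -2, 0.3, 0, 0, 0, 0, 0, -6, 0.3, 0, 0, 0, 0, 0, -10, 0.3, 0, 0, 0, 0, 0, -14, 0.3, 0, 0, 0, 0, 0, -18, 0.3]
}}

```text
time: 22.3
tool_pos: [0.3939, 0.1533, 0.3046]
ee_rot: [3.14, 0.001, 1.8]
wrist_force: [0.8, 0.7, 1.1]
width: 0.0332
finger_force: 0.0
```

Call:
{"op": "move_arm", "data": {
  "deltas": [0, 0, 0, 0, 4, 0, -1, 0, 0, 0, 0, 8, 0, -1, 0, 0, 0, 0, 12, 0, -1, 0, 0, 0, 0, 14.5, 0, -1, 0, 0, 0, 0, 15, 0, -1, 0, 0, 0, 0, 15, 0, -1, 0, 0, 0, 0, 15, 0, -1, 0, 0, 0, 0, 15, 0, -1]
}}

```text
time: 23.1
tool_pos: [0.5387, 0.1877, 0.304]
ee_rot: [3.14, 0.0, 1.801]
wrist_force: [-0.1, -0.1, 0.0]
width: 0.0924
finger_force: 0.0
```

```bash
cat >> h.py <<'E'
O=np.array([.591,.2001]);C,A=np.cos(.233),np.sin(.233)
def inc(P): d=P[:,:2]-O; return np.c_[d@[C,A],d@[-A,C],P[:,2]]
def world(X,Y): return O+X*np.array([C,A])+Y*np.array([-A,C])
E
python3 - <<'E'
from h import *
s=snap('wrist','w9'); t=snap('top')
for q in(s,t):
    u,v=np.meshgrid(np.arange(0,560),np.arange(0,420)); uv=np.c_[u.ravel(),v.ravel()]; P=deproj(q,uv); I=inc(P)
    k=(P[:,2]>.088)&(P[:,2]<.104)&(abs(I[:,1])<.12)&(I[:,0]>-.075)&(I[:,0]<.03)
    m=np.zeros((420,560),np.uint8); m[uv[k,1],uv[k,0]]=1
    n,l,st,c=cv2.connectedComponentsWithStats(m)
    for i in range(1,n):
        if st[i,4]>30:
            J=I.reshape(420,560,3)[l==i]; print('jar',st[i],J.mean(0).round(4),((J.min(0)+J.max(0))/2).round(4),(J.max(0)-J.min(0)).round(3))
    # door edge
    k=(P[:,2]>.1)&(P[:,2]<.2)&(abs(I[:,1])<.1)&(I[:,0]<-.12)&(I[:,0]>-.25); print('door',k.sum(),I[k].max(0) if k.any() else '', np.median(I[k],0))
print(robot.get_obs()['tool_pos'])
E
```

```text
jar [290 103  35  35 937] [-0.0271  0.077   0.0959] [-0.0267  0.0771  0.0949] [0.039 0.038 0.011]
jar [289 231  31  32 766] [-0.0286 -0.0769  0.0956] [-0.0283 -0.0784  0.0932] [0.038 0.04  0.01 ]
door 3553 [-0.13691599  0.09974763  0.17134125] [-0.16311786  0.01592872  0.14294932]
jar [292 211   6  13  36] [-0.0305 -0.0937  0.0948] [-0.0308 -0.0946  0.0939] [0.031 0.009 0.009]
door 501 [-0.15735284  0.09132247  0.15793551] [-0.17103792  0.01674242  0.14166831]
[0.53882263 0.18774282 0.30398847]
```

View pics/w9.png

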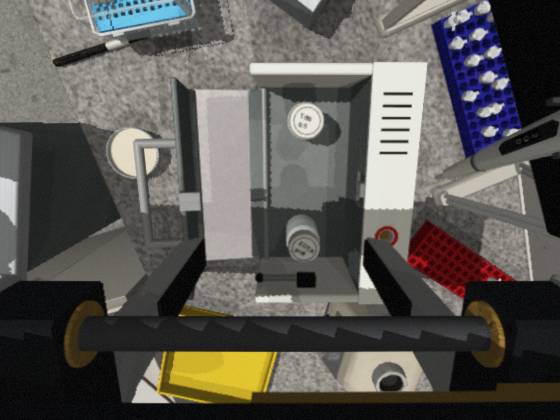

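The view shows exactly two jars, caps at (306,120) and (303,243). The two middle slots are empty and the door is fully down at the left. I take the far jar first.

```bash
python3 - <<'E'
from h import *
for y in(.077,-.0775):
    w=world(-.0277,y); print(w); delta(w[0],w[1],.048,1.804)
# tray now
t=snap('top'); hsv=cv2.cvtColor(t['image'],cv2.COLOR_RGB2HSV)
m=((hsv[...,0]>20)&(hsv[...,0]<32)&(hsv[...,1]>120)).astype(np.uint8); m[:200]=0; m[290:]=0; m[:,:335]=0; m[:,440:]=0
ys,xs=np.nonzero(m); P=plane(t,cv2.boxPoints(cv2.minAreaRect(np.c_[xs,ys].astype(np.float32))),.028); print('tray',P.round(3).tolist(),P.mean(0))
E
```

```text
[0.5462694  0.26862345]
delta [0.002, 0.0, -0.003] [7.71, 2.53, 25.6] pos [0.5388 0.1877 0.304 ] F [-0.2 -0.2 -0. ] t 23.2
[0.58194306 0.11829834]
delta [0.002, 0.0, -0.003] [-7.74, 2.58, 25.6] pos [0.5388 0.1877 0.304 ] F [-0.2 -0.2 -0. ] t 23.2
tray [[0.593, -0.061, 0.028], [0.59, -0.225, 0.028], [0.411, -0.216, 0.028], [0.415, -0.054, 0.028]] [ 0.50236302 -0.13927651  0.028     ]
```

Call:
{"op": "move_arm", "data": {
  "deltas": [0, 0, 0, 4, 1.3, 4, -0.7, 0, 0, 0, 7.7, 2.5, 8, -0.7, 0, 0, 0, 7.7, 2.5, 12, -0.7, 0, 0, 0, 7.7, 2.5, 15, -0.7, 0, 0, 0, 7.7, 2.5, 16, -0.7, 0, 0, 0, 7.7, 2.5, 16, -0.7]
}}

```text
time: 23.85
tool_pos: [0.5453, 0.2681, 0.1417]
ee_rot: [-3.138, 0.001, 1.801]
wrist_force: [-1.1, -0.1, -0.5]
width: 0.0801
finger_force: 0.0
```

```bash
python3 - <<'E'
from h import *
w=world(-.0277,.077);delta(w[0],w[1],.048,1.804)
E
```

```text
delta [-0.003, 0.001, -0.003] [0.04, 0.13, 9.37] pos [0.5453 0.2681 0.1417] F [-1.1 -0.1 -0.5] t 23.85
```

Call:
{"op": "move_arm", "data": {
  "deltas": [0, 0, 0, 0, 0.1, 2, -0.7, 0, 0, 0, 0, 0.1, 4, -0.7, 0, 0, 0, 0, 0.1, 6, -0.7, 0, 0, 0, 0, 0.1, 8, -0.7, 0, 0, 0, 0, 0.1, 9, -0.7, 0, 0, 0, 0, 0.1, 9.4, -0.7, 0, 0, 0, 0, 0.1, 9.4, -0.7, 0, 0, 0, 0, 0.1, 9.4, -0.7]
}}

```text
time: 24.65
tool_pos: [0.5485, 0.2691, 0.0509]
ee_rot: [3.139, -0.0, 1.801]
wrist_force: [0.7, 0.4, 0.4]
width: 0.0801
finger_force: 0.0
```

Call:
{"op": "move_arm", "data": {
  "deltas": [0, 0, 0, 0, 0, 0, 0.2, 0, 0, 0, 0, 0, 0, 0.2, 0, 0, 0, 0, 0, 0, 0.3, 0, 0, 0, 0, 0, 0, 0.5, 0, 0, 0, 0, 0, 0, 1, 0, 0, 0, 0, 0, 0, 1, 0, 0, 0, 0, 0, 0, 1, 0, 0, 0, 0, 0, 0, 1]
}}

```text
time: 25.45
tool_pos: [0.5472, 0.2687, 0.049]
ee_rot: [-3.141, 0.0, 1.801]
wrist_force: [-0.4, 0.3, 1.2]
width: 0.044
finger_force: 30.0
```

```bash
python3 - <<'E'
from h import *
o=robot.get_obs(); delta(.502,-.175,.25,1.804); print(o['width'],o['finger_force'])
E
```

```text
delta [-0.0, 0.0, -0.003] [-42.18, -14.53, -20.09] pos [0.5472 0.2687 0.049 ] F [-0.4  0.3  1.2] t 25.45
0.04402549161567854 30.00029763788916
```

Call:
{"op": "move_arm", "data": {
  "deltas": [0, 0, 0, 0, 0, -1, 1, 0, 0, 0, 0, 0, -3, 1, 0, 0, 0, 0, 0, -6, 1, 0, 0, 0, 0, 0, -10, 1, 0, 0, 0, 0, 0, -14, 1, 0, 0, 0, 0, 0, -18, 1, 0, 0, 0, 0, 0, -20, 1, 0, 0, 0, 0, 0, -20, 1]
}}

```text
time: 26.25
tool_pos: [0.549, 0.2694, 0.2545]
ee_rot: [3.132, -0.001, 1.801]
wrist_force: [0.7, 0.5, -1.5]
width: 0.0441
finger_force: 30.0
```

Call:
{"op": "move_arm", "data": {
  "deltas": [0, 0, 0, -2, -0.7, 0, 1, 0, 0, 0, -5, -1.7, 0, 1, 0, 0, 0, -9, -3.1, 0, 1, 0, 0, 0, -13, -4.5, 0, 1, 0, 0, 0, -17, -5.9, 0, 1, 0, 0, 0, -21, -7.2, 0, 1, 0, 0, 0, -25, -8.6, 0, 1, 0, 0, 0, -29, -10, 0, 1]
}}

```text
time: 27.05
tool_pos: [0.5148, -0.0379, 0.2468]
ee_rot: [-3.139, -0.001, 1.801]
wrist_force: [-0.0, -1.0, -1.2]
width: 0.0438
finger_force: 30.0
```

Call:
{"op": "move_arm", "data": {
  "deltas": [0, 0, 0, -4, -1.4, 0, 1, 0, 0, 0, -8, -2.8, 0, 1, 0, 0, 0, -11, -3.8, 0, 1, 0, 0, 0, -12.7, -4.4, 0, 1, 0, 0, 0, -13.2, -4.5, 0, 1, 0, 0, 0, -13.2, -4.5, 0, 1, 0, 0, 0, -13.2, -4.5, 0, 1]
}}

```text
time: 27.75
tool_pos: [0.5023, -0.1741, 0.2482]
ee_rot: [-3.141, -0.001, 1.802]
wrist_force: [0.1, 0.7, -1.1]
width: 0.0443
finger_force: 30.0
```

```bash
python3 - <<'E'
from h import *
delta(.502,-.175,.042,1.804); print(robot.get_obs()['width'])
t=snap('scene'); s=snap('wrist','w10'); 
hsv=cv2.cvtColor(s['image'],cv2.COLOR_RGB2HSV); m=((hsv[...,0]>20)&(hsv[...,0]<32)&(hsv[...,1]>120)).astype(np.uint8)
ys,xs=np.nonzero(m); P=plane(s,np.c_[xs,ys],.028); print('yellow range',P.min(0),P.max(0),len(xs))
E
```

```text
delta [-0.001, -0.001, -0.002] [-0.1, -0.03, 20.62] pos [ 0.5023 -0.1741  0.2482] F [ 0.1  0.7 -1.1] t 27.75
0.04434370635143621
yellow range [ 0.16409044 -0.61934383  0.028     ] [ 0.92458168 -0.0151754   0.028     ] 21984
```

View pics/w10.png

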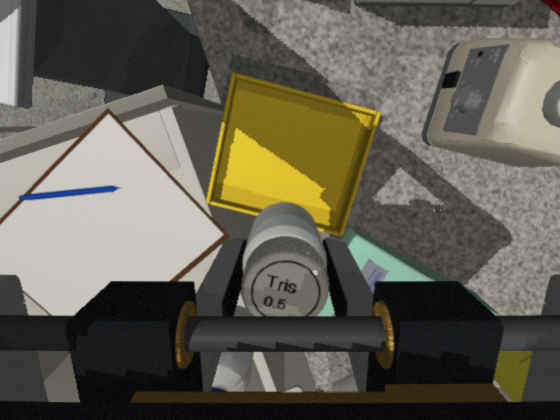

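The tray's corners are at about (235,75), (380,113), (343,235), (208,202), and the jar is held upright. That looks shifted from before, so I recompute it numerically. That was also my 15th picture, one over the limit of 14, so I'll work from numbers only from here.

```bash
cat >> h.py <<'E'
def tray(s,u0=0,u1=560,v0=0,v1=420):
    hsv=cv2.cvtColor(s['image'],cv2.COLOR_RGB2HSV); m=((hsv[...,0]>18)&(hsv[...,0]<34)&(hsv[...,1]>110)).astype(np.uint8)
    w=np.zeros_like(m); w[v0:v1,u0:u1]=1; n,l,st,c=cv2.connectedComponentsWithStats(m*w); i=1+np.argmax(st[1:,4]); ys,xs=np.nonzero(l==i)
    P=plane(s,np.c_[xs,ys],.028)[:,:2].astype(np.float32); r=cv2.minAreaRect(P); print('tray',r,cv2.boxPoints(r).round(3).tolist())
E
python3 - <<'E'
from h import *
s=snap('wrist'); tray(s,180,400,60,245); print(plane(s,[[235,75],[380,113],[343,235],[208,202]],.028).round(3).tolist())
t=snap('top'); tray(t,335,440,190,295)
E
```

```text
tray ((0.5021613836288452, -0.1411759853363037), (0.1603604108095169, 0.18032076954841614), 88.96466064453125) [[0.41100001335144043, -0.2199999988079071], [0.5910000205039978, -0.22300000488758087], [0.593999981880188, -0.06300000101327896], [0.4129999876022339, -0.05900000035762787]]
[[0.419, -0.063, 0.028], [0.593, -0.065, 0.028], [0.592, -0.22, 0.028], [0.415, -0.217, 0.028]]
tray ((0.502422571182251, -0.140287384390831), (0.16371574997901917, 0.17903070151805878), 88.90474700927734) [[0.41100001335144043, -0.2199999988079071], [0.5899999737739563, -0.2240000069141388], [0.5929999947547913, -0.05999999865889549], [0.414000004529953, -0.05700000002980232]]
```

Call:
{"op": "move_arm", "data": {
  "deltas": [0, 0, 0, 0, 0, 3, 1, 0, 0, 0, 0, 0, 7, 1, 0, 0, 0, 0, 0, 11, 1, 0, 0, 0, 0, 0, 15, 1, 0, 0, 0, 0, 0, 17.5, 1, 0, 0, 0, 0, 0, 19, 1, 0, 0, 0, 0, 0, 19.7, 1, 0, 0, 0, 0, 0, 19.7, 1]
}}

```text
time: 28.75
tool_pos: [0.5019, -0.1745, 0.0513]
ee_rot: [-3.14, -0.001, 1.802]
wrist_force: [-0.5, 0.4, -1.5]
width: 0.0439
finger_force: 30.0
```

Call:
{"op": "move_arm", "data": {
  "deltas": [0, 0, 0, 0, 0, 0, 1, 0, 0, 0, 0, 0, 0.3, 1, 0, 0, 0, 0, 0, 0.6, 1, 0, 0, 0, 0, 0, 0.8, 1, 0, 0, 0, 0, 0, 0.8, 1]
}}

```text
time: 29.25
tool_pos: [0.5021, -0.1752, 0.0438]
ee_rot: [-3.141, -0.0, 1.801]
wrist_force: [-0.4, -0.1, -1.9]
width: 0.0437
finger_force: 30.0
```

Call:
{"op": "move_arm", "data": {
  "deltas": [0, 0, 0, 0, 0, 0.1, 1, 0, 0, 0, 0, 0, 0.2, 1, 0, 0, 0, 0, 0, 0.2, 1, 0, 0, 0, 0, 0, 0.2, 1]
}}

```text
time: 29.65
tool_pos: [0.5023, -0.1752, 0.042]
ee_rot: [-3.142, 0.0, 1.801]
wrist_force: [0.4, -0.2, -0.9]
width: 0.0442
finger_force: 30.0
```

Call:
{"op": "move_arm", "data": {
  "deltas": [0, 0, 0, 0, 0, 0.1, 1, 0, 0, 0, 0, 0, 0.1, 0.1, 0, 0, 0, 0, 0, 0.1, -0.2, 0, 0, 0, 0, 0, 0.1, -0.5, 0, 0, 0, 0, 0, 0.1, -0.7, 0, 0, 0, 0, 0, 0.1, -0.7, 0, 0, 0, 0, 0, 0.1, -0.7, 0, 0, 0, 0, 0, 0.1, -0.7]
}}

```text
time: 30.45
tool_pos: [0.5023, -0.1752, 0.0409]
ee_rot: [-3.142, -0.0, 1.801]
wrist_force: [-0.5, 0.8, -0.6]
width: 0.0802
finger_force: 0.0
```

Call:
{"op": "move_arm", "data": {
  "deltas": [0, 0, 0, 0, 0, -1, -0.7, 0, 0, 0, 0, 0, -4, -0.7, 0, 0, 0, 0, 0, -8, -0.7, 0, 0, 0, 0, 0, -12, -0.7, 0, 0, 0, 0, 0, -16, -0.7, 0, 0, 0, 0, 0, -20, -0.7, 0, 0, 0, 0, 0, -21, -0.7, 0, 0, 0, 0, 0, -21, -0.7]
}}

```text
time: 31.25
tool_pos: [0.5033, -0.1756, 0.2538]
ee_rot: [3.137, 0.004, 1.801]
wrist_force: [-0.1, -0.7, -0.8]
width: 0.0798
finger_force: 0.0
```

```bash
cat >> h.py <<'E'
def caps(s,zlo,zhi,box,mn=40):
    u,v=np.meshgrid(np.arange(0,560),np.arange(0,420)); P=deproj(s,np.c_[u.ravel(),v.ravel()]).reshape(420,560,3)
    m=((P[...,2]>zlo)&(P[...,2]<zhi)&(P[...,0]>box[0])&(P[...,0]<box[1])&(P[...,1]>box[2])&(P[...,1]<box[3])).astype(np.uint8)
    n,l,st,c=cv2.connectedComponentsWithStats(m)
    for i in range(1,n):
        if st[i,4]>mn:
            J=P[l==i]; print('cap',st[i].tolist(),J.mean(0).round(4),'ext',(J.max(0)-J.min(0)).round(3))
E
python3 - <<'E'
from h import *
s=snap('wrist'); caps(s,.08,.097,(.4,.6,-.24,-.04)); tray(s,180,400,60,245)
w=world(-.0277,-.0775); delta(w[0],w[1],.25,1.804)
E
```

```text
cap [265, 173, 37, 37, 1064] [ 0.5021 -0.1737  0.0887] ext [0.04  0.039 0.011]
tray ((0.5020011067390442, -0.14112287759780884), (0.1603231281042099, 0.18031072616577148), 88.99309539794922) [[0.4099999964237213, -0.2199999988079071], [0.5910000205039978, -0.22300000488758087], [0.593999981880188, -0.06300000101327896], [0.4129999876022339, -0.05900000035762787]]
delta [0.001, 0.001, -0.003] [26.77, 14.44, 0.11] pos [ 0.5024 -0.1752  0.2512] F [ 0.1 -0.2 -0.7] t 31.3
```

The first jar stands upright in the tray (cap at z = 0.089). On to the second.

Call:
{"op": "move_arm", "data": {
  "deltas": [0, 0, 0, 4, 2.2, 0, -0.7, 0, 0, 0, 8, 4.3, 0, -0.7, 0, 0, 0, 12.5, 6.7, 0, -0.7, 0, 0, 0, 17, 9.2, 0, -0.7, 0, 0, 0, 21, 11.3, 0, -0.7, 0, 0, 0, 25, 13.5, 0, -0.7, 0, 0, 0, 26.6, 14.4, 0, -0.7, 0, 0, 0, 26.7, 14.4, 0, -0.7]
}}

```text
time: 32.1
tool_pos: [0.5809, 0.1195, 0.2476]
ee_rot: [-3.136, -0.001, 1.804]
wrist_force: [-0.4, 0.0, -0.5]
width: 0.0797
finger_force: 0.0
```

Call:
{"op": "move_arm", "data": {
  "deltas": [0, 0, 0, 0, 0, 3, -0.7, 0, 0, 0, 0, 0, 6, -0.7, 0, 0, 0, 0, 0, 9, -0.7, 0, 0, 0, 0, 0, 11, -0.7, 0, 0, 0, 0, 0, 11, -0.7]
}}

```text
time: 32.6
tool_pos: [0.5784, 0.115, 0.1358]
ee_rot: [-3.131, -0.0, 1.798]
wrist_force: [-0.0, -0.4, -0.5]
width: 0.0799
finger_force: 0.0
```

```bash
python3 - <<'E'
from h import *
s=snap('wrist'); w=world(-.028,-.0775); caps(s,.086,.105,(w[0]-.035,w[0]+.035,w[1]-.04,w[1]+.04)); print(w); delta(w[0],w[1],.048,1.804)
E
```

```text
cap [262, 199, 56, 56, 2475] [0.5812 0.1184 0.0956] ext [0.04  0.04  0.012]
cap [276, 271, 34, 6, 143] [0.5906 0.0875 0.1015] ext [0.023 0.007 0.009]
[0.58165117 0.11822907]
delta [-0.006, 0.0, -0.005] [0.23, 0.28, 9.05] pos [0.5799 0.1155 0.1385] F [-0.3  0.7 -0.4] t 32.65
```

Call:
{"op": "move_arm", "data": {
  "deltas": [0, 0, 0, 0.2, 0.2, 2, -0.7, 0, 0, 0, 0.2, 0.2, 4, -0.7, 0, 0, 0, 0.2, 0.2, 6, -0.7, 0, 0, 0, 0.2, 0.2, 8, -0.7, 0, 0, 0, 0.2, 0.2, 8.8, -0.7, 0, 0, 0, 0.2, 0.2, 9, -0.7, 0, 0, 0, 0.2, 0.2, 9, -0.7, 0, 0, 0, 0.2, 0.2, 9, -0.7]
}}

```text
time: 33.45
tool_pos: [0.5843, 0.1199, 0.0528]
ee_rot: [3.139, 0.001, 1.801]
wrist_force: [0.1, -0.3, -0.0]
width: 0.0797
finger_force: 0.0
```

Call:
{"op": "move_arm", "data": {
  "deltas": [0, 0, 0, 0, 0, 0, 0.2, 0, 0, 0, 0, 0, 0, 0.2, 0, 0, 0, 0, 0, 0, 0.3, 0, 0, 0, 0, 0, 0, 0.5, 0, 0, 0, 0, 0, 0, 1, 0, 0, 0, 0, 0, 0, 1, 0, 0, 0, 0, 0, 0, 1, 0, 0, 0, 0, 0, 0, 1]
}}

```text
time: 34.25
tool_pos: [0.5829, 0.12, 0.051]
ee_rot: [-3.141, 0.0, 1.801]
wrist_force: [-2.2, 0.0, 1.1]
width: 0.0439
finger_force: 30.0
```

```bash
python3 - <<'E'
from h import *
delta(.502,-.106,.25,1.804); t=snap('top'); tray(t,335,440,190,295)
E
```

```text
delta [-0.001, 0.0, -0.003] [-20.16, -13.04, -19.89] pos [0.5829 0.12   0.051 ] F [-2.2  0.   1.1] t 34.25
tray ((0.5024229288101196, -0.14050617814064026), (0.1632646918296814, 0.17904599010944366), 88.9139633178711) [[0.41100001335144043, -0.2199999988079071], [0.5899999737739563, -0.2240000069141388], [0.5929999947547913, -0.061000000685453415], [0.414000004529953, -0.05700000002980232]]
```

Gripped, with the TCP 39 mm above the jar's foot, so the release height in the tray is about 0.044.

Call:
{"op": "move_arm", "data": {
  "deltas": [0, 0, 0, 0, 0, -1, 1, 0, 0, 0, 0, 0, -3, 1, 0, 0, 0, 0, 0, -6, 1, 0, 0, 0, 0, 0, -10, 1, 0, 0, 0, 0, 0, -14, 1, 0, 0, 0, 0, 0, -18, 1, 0, 0, 0, 0, 0, -19.9, 1, 0, 0, 0, 0, 0, -19.9, 1]
}}

```text
time: 35.1
tool_pos: [0.5851, 0.1202, 0.2552]
ee_rot: [3.132, 0.001, 1.801]
wrist_force: [0.5, -0.5, -0.9]
width: 0.0438
finger_force: 30.0
```

Call:
{"op": "move_arm", "data": {
  "deltas": [0, 0, 0, -2, -1.3, 0, 1, 0, 0, 0, -5, -3.2, 0, 1, 0, 0, 0, -9, -5.8, 0, 1, 0, 0, 0, -13, -8.4, 0, 1, 0, 0, 0, -16.5, -10.7, 0, 1, 0, 0, 0, -19, -12.3, 0, 1, 0, 0, 0, -20.1, -13, 0, 1, 0, 0, 0, -20.1, -13, 0, 1]
}}

```text
time: 35.9
tool_pos: [0.5018, -0.1062, 0.2487]
ee_rot: [-3.14, -0.001, 1.798]
wrist_force: [1.2, 0.4, -0.7]
width: 0.044
finger_force: 30.0
```

Call:
{"op": "move_arm", "data": {
  "deltas": [0, 0, 0, 0, 0, 0, 1, 0, 0, 0, 0, 0, 0, 1]
}}

```text
time: 36.1
tool_pos: [0.5029, -0.104, 0.2496]
ee_rot: [-3.141, -0.001, 1.803]
wrist_force: [0.0, 0.8, -1.7]
width: 0.0437
finger_force: 30.0
```

```bash
python3 - <<'E'
from h import *
delta(.502,-.106,.045,1.804); s=snap('wrist'); tray(s,120,450,20,245); tray(snap('top'),335,440,190,295)
E
```

```text
delta [-0.0, -0.001, -0.001] [-0.19, -0.13, 20.46] pos [ 0.5029 -0.104   0.2496] F [ 0.   0.8 -1.7] t 36.1
tray ((0.5021638870239258, -0.1331373155117035), (0.1482284516096115, 0.18016158044338226), 89.02293395996094) [[0.41100001335144043, -0.20600000023841858], [0.5910000205039978, -0.20900000631809235], [0.5929999947547913, -0.061000000685453415], [0.4129999876022339, -0.05700000002980232]]
tray ((0.5015920400619507, -0.11343389749526978), (0.10940294712781906, 0.1766088306903839), 89.07015228271484) [[0.41200000047683716, -0.16699999570846558], [0.5889999866485596, -0.17000000178813934], [0.5910000205039978, -0.05999999865889549], [0.414000004529953, -0.05700000002980232]]
```

Call:
{"op": "move_arm", "data": {
  "deltas": [0, 0, 0, -0.1, -0.1, 3, 1, 0, 0, 0, -0.1, -0.1, 7, 1, 0, 0, 0, -0.1, -0.1, 11, 1, 0, 0, 0, -0.1, -0.1, 15, 1, 0, 0, 0, -0.1, -0.1, 17.5, 1, 0, 0, 0, -0.1, -0.1, 19, 1, 0, 0, 0, -0.1, -0.1, 19.7, 1, 0, 0, 0, -0.1, -0.1, 19.8, 1]
}}

```text
time: 37.0
tool_pos: [0.5014, -0.1058, 0.0513]
ee_rot: [-3.14, -0.001, 1.802]
wrist_force: [0.2, -0.4, -1.3]
width: 0.044
finger_force: 30.0
```

Call:
{"op": "move_arm", "data": {
  "deltas": [0, 0, 0, 0, 0, 0, 1, 0, 0, 0, 0, 0, 0.3, 1, 0, 0, 0, 0, 0, 0.5, 1, 0, 0, 0, 0, 0, 0.6, 1, 0, 0, 0, 0, 0, 0.6, 1, 0, 0, 0, 0, 0, 0.6, 1]
}}

```text
time: 37.6
tool_pos: [0.5017, -0.1066, 0.0461]
ee_rot: [3.141, 0.0, 1.801]
wrist_force: [0.3, -0.2, -1.4]
width: 0.0438
finger_force: 30.0
```

Call:
{"op": "move_arm", "data": {
  "deltas": [0, 0, 0, 0, 0, 0.1, 1, 0, 0, 0, 0, 0, 0.2, 1, 0, 0, 0, 0, 0, 0.25, 1, 0, 0, 0, 0, 0, 0.25, 1]
}}

```text
time: 38.0
tool_pos: [0.5018, -0.1067, 0.044]
ee_rot: [3.141, 0.0, 1.801]
wrist_force: [-0.9, -1.2, 1.9]
width: 0.0436
finger_force: 30.0
```

Contact (force turned positive). Release and rise.

Call:
{"op": "move_arm", "data": {
  "deltas": [0, 0, 0, 0, 0, 0, 0.1, 0, 0, 0, 0, 0, 0, -0.1, 0, 0, 0, 0, 0, 0, -0.4, 0, 0, 0, 0, 0, 0, -0.7, 0, 0, 0, 0, 0, 0, -0.7, 0, 0, 0, 0, 0, 0, -0.7, 0, 0, 0, 0, 0, 0, -0.7]
}}

```text
time: 38.7
tool_pos: [0.5017, -0.1065, 0.0434]
ee_rot: [-3.141, 0.0, 1.801]
wrist_force: [0.1, -0.5, 0.1]
width: 0.0799
finger_force: 0.0
```

Call:
{"op": "move_arm", "data": {
  "deltas": [0, 0, 0, 0, 0, -1, -0.7, 0, 0, 0, 0, 0, -4, -0.7, 0, 0, 0, 0, 0, -8, -0.7, 0, 0, 0, 0, 0, -12, -0.7, 0, 0, 0, 0, 0, -16, -0.7, 0, 0, 0, 0, 0, -20, -0.7, 0, 0, 0, 0, 0, -23, -0.7, 0, 0, 0, 0, 0, -25, -0.7]
}}

```text
time: 39.5
tool_pos: [0.5022, -0.1067, 0.2979]
ee_rot: [3.137, 0.003, 1.801]
wrist_force: [0.8, 0.0, 0.7]
width: 0.0799
finger_force: 0.0
```

```bash
python3 - <<'E'
from h import *
s=snap('wrist'); caps(s,.08,.097,(.4,.6,-.24,-.04)); tray(s,120,450,20,300)
def h(t): 
    b=np.arctan2(.142,.094)+t; return np.array([-.08+.17*np.cos(b),.022+.17*np.sin(b)])
w=world(h(1.4)[0],0); print(h(1.4),w); delta(w[0],w[1],.29,1.804)
E
```

```text
cap [266, 171, 34, 33, 853] [ 0.5018 -0.1083  0.0887] ext [0.039 0.04  0.011]
cap [256, 221, 31, 32, 782] [ 0.5022 -0.1729  0.0885] ext [0.039 0.039 0.011]
tray ((0.5021266341209412, -0.14016693830490112), (0.16213446855545044, 0.18066252768039703), 89.09535217285156) [[0.41100001335144043, -0.2199999988079071], [0.5910000205039978, -0.22300000488758087], [0.593999981880188, -0.061000000685453415], [0.4129999876022339, -0.057999998331069946]]
[-0.20374305  0.13856611] [0.39276248 0.15305624]
delta [0.009, 0.006, -0.003] [27.84, -4.82, 0.87] pos [ 0.5031 -0.107   0.3007] F [ 0.4 -1.   1.9] t 39.55
```

Both jars stand upright in the tray, 65 mm apart. Now back to the handle.

Call:
{"op": "move_arm", "data": {
  "deltas": [0, 0, 0, 4.5, -0.8, 0, 0.3, 0, 0, 0, 9, -1.6, 0, 0.3, 0, 0, 0, 13.5, -2.4, 0, 0.3, 0, 0, 0, 18, -3.2, 0, 0.3, 0, 0, 0, 22.5, -4, 0, 0.3, 0, 0, 0, 26, -4.6, 0, 0.3, 0, 0, 0, 27.8, -4.8, 0, 0.3, 0, 0, 0, 27.8, -4.8, 0, 0.3]
}}

```text
time: 40.35
tool_pos: [0.3904, 0.1549, 0.2935]
ee_rot: [3.141, -0.0, 1.805]
wrist_force: [0.6, -0.4, 0.5]
width: 0.0329
finger_force: 0.0
```

Call:
{"op": "move_arm", "data": {
  "deltas": [0, 0, 0, 0, 0, 0, 0.3, 0, 0, 0, 0, 0, 0, 0.3]
}}

```text
time: 40.55
tool_pos: [0.3918, 0.1524, 0.2933]
ee_rot: [-3.141, 0.001, 1.8]
wrist_force: [-1.0, 0.5, -0.6]
width: 0.0327
finger_force: 0.0
```

```bash
python3 - <<'E'
from h import *
s=snap('wrist'); u,v=np.meshgrid(np.arange(560),np.arange(420)); P=deproj(s,np.c_[u.ravel(),v.ravel()]); I=inc(P)
k=(P[:,2]>.128)&(P[:,2]<.15)&(abs(I[:,1])<.045)&(I[:,0]<-.19)&(I[:,0]>-.225); print('bar',k.sum(),np.median(I[k],0),np.percentile(P[k,2],90))
delta(.3926,.1533,.123,1.804)
E
```

```text
bar 798 [-0.20475415  0.00367192  0.14285168] 0.1441420833836813
delta [-0.0, 0.0, -0.005] [0.09, 0.1, 17.03] pos [0.3919 0.1523 0.2933] F [ 0.4 -0.3  0.2] t 40.6
```

Call:
{"op": "move_arm", "data": {
  "deltas": [0, 0, 0, 0.1, 0.1, 4, 0.3, 0, 0, 0, 0.1, 0.1, 8, 0.3, 0, 0, 0, 0.1, 0.1, 12, 0.3, 0, 0, 0, 0.1, 0.1, 14.5, 0.3, 0, 0, 0, 0.1, 0.1, 16, 0.3, 0, 0, 0, 0.1, 0.1, 16.8, 0.3, 0, 0, 0, 0.1, 0.1, 17, 0.3, 0, 0, 0, 0.1, 0.1, 17, 0.3]
}}

```text
time: 41.4
tool_pos: [0.3929, 0.1541, 0.1241]
ee_rot: [3.141, 0.0, 1.8]
wrist_force: [-0.6, -0.1, 0.6]
width: 0.0329
finger_force: 0.0
```

Call:
{"op": "move_arm", "data": {
  "deltas": [0, 0, 0, 0, 0, 0, 1, 0, 0, 0, 0, 0, 0, 1, 0, 0, 0, 0, 0, 0, 1, 0, 0, 0, 0, 0, 0, 1, 0, 0, 0, 0, 0, 0, 1, 0, 0, 0, 0, 0, 0, 1]
}}

```text
time: 42.0
tool_pos: [0.3911, 0.1541, 0.1242]
ee_rot: [-3.139, 0.0, 1.801]
wrist_force: [-4.8, -1.7, 5.4]
width: 0.0092
finger_force: 30.0
```

```bash
python3 - <<'E'
from h import *
o=robot.get_obs(); print(inc(np.array([o['tool_pos']])),o['width'],o['finger_force'])
def h(t): 
    b=np.arctan2(.142,.094)+t; return np.array([-.08+.17*np.cos(b),.022+.17*np.sin(b)])
for t in (1.3,1.2,1.1,1.,.9,.8,.7,.6,.5,.4,.3,.25,.2,.15,.1,.05,0,-.03):
    D=h(t)-h(1.4); print(t,'ty %.1f tz %.1f'%(D[0]*100,-D[1]*100))
E
```

```text
[[-0.2051404   0.00143569  0.12419087]] 0.009203783720369427 30.0010085105896
1.3 ty 1.2 tz -1.2
1.2 ty 2.6 tz -2.2
1.1 ty 4.0 tz -3.1
1.0 ty 5.5 tz -3.9
0.9 ty 7.1 tz -4.5
0.8 ty 8.7 tz -5.0
0.7 ty 10.4 tz -5.2
0.6 ty 12.1 tz -5.3
0.5 ty 13.8 tz -5.3
0.4 ty 15.5 tz -5.1
0.3 ty 17.1 tz -4.7
0.25 ty 18.0 tz -4.4
0.2 ty 18.8 tz -4.1
0.15 ty 19.5 tz -3.8
0.1 ty 20.3 tz -3.4
0.05 ty 21.0 tz -3.0
0 ty 21.8 tz -2.5
-0.03 ty 22.2 tz -2.2
```

Call:
{"op": "move_arm", "data": {
  "deltas": [0, 0, 0, 0, 0.6, -0.6, 1, 0, 0, 0, 0, 1.2, -1.2, 1, 0, 0, 0, 0, 2.6, -2.2, 1, 0, 0, 0, 0, 4.0, -3.1, 1, 0, 0, 0, 0, 5.5, -3.9, 1, 0, 0, 0, 0, 7.1, -4.5, 1, 0, 0, 0, 0, 8.7, -5, 1, 0, 0, 0, 0, 8.7, -5, 1]
}}

```text
time: 42.8
tool_pos: [0.4789, 0.1743, 0.1752]
ee_rot: [3.139, 0.001, 1.801]
wrist_force: [-1.9, -1.5, 5.1]
width: 0.0091
finger_force: 30.0
```

Call:
{"op": "move_arm", "data": {
  "deltas": [0, 0, 0, 0, 1.7, -0.2, 1, 0, 0, 0, 0, 3.4, -0.3, 1, 0, 0, 0, 0, 5.1, -0.3, 1, 0, 0, 0, 0, 6.8, -0.1, 1, 0, 0, 0, 0, 8.4, 0.3, 1, 0, 0, 0, 0, 9.3, 0.6, 1, 0, 0, 0, 0, 10.1, 0.9, 1, 0, 0, 0, 0, 10.1, 0.9, 1]
}}

```text
time: 43.6
tool_pos: [0.5764, 0.1969, 0.164]
ee_rot: [3.141, 0.001, 1.8]
wrist_force: [1.2, -2.1, 1.3]
width: 0.0093
finger_force: 30.0
```

```bash
python3 - <<'E'
from h import *
o=robot.get_obs(); print(inc(np.array([o['tool_pos']])),o['wrist_force'],o['width'])
E
```

```text
[[-0.01496885  0.00028557  0.16402679]] [ 1.16135407 -2.07971649  1.34644179] 0.009265752228305876
```

Call:
{"op": "move_arm", "data": {
  "deltas": [0, 0, 0, 0, 0.7, 0.3, 1, 0, 0, 0, 0, 1.4, 0.7, 1, 0, 0, 0, 0, 2.1, 1.1, 1, 0, 0, 0, 0, 2.6, 1.4, 1, 0, 0, 0, 0, 3.0, 1.6, 1, 0, 0, 0, 0, 3.1, 1.7, 1, 0, 0, 0, 0, 3.2, 1.8, 1, 0, 0, 0, 0, 3.2, 1.8, 1]
}}

```text
time: 44.4
tool_pos: [0.6035, 0.2033, 0.1482]
ee_rot: [-3.134, 0.001, 1.801]
wrist_force: [-11.9, -7.5, 11.7]
width: 0.0089
finger_force: 30.0
```

```bash
cat >> h.py <<'E'
def panel(s):
    u,v=np.meshgrid(np.arange(560),np.arange(420)); P=deproj(s,np.c_[u.ravel(),v.ravel()]); I=inc(P)
    k=(abs(I[:,1])<.1)&(I[:,0]>-.07)&(I[:,0]<.03)&(P[:,2]>.10)&(P[:,2]<.148)
    if k.sum()>30:
        for _ in range(3):
            p=np.polyfit(I[k,0],P[k,2],1); k&=abs(np.polyval(p,I[:,0])-P[:,2])<.004
        print('panel slope',p,k.sum())
E
python3 - <<'E'
from h import *
o=robot.get_obs(); print(inc(np.array([o['tool_pos']])),o['wrist_force'],o['width'])
panel(snap('top'))
E
```

```text
[[0.01288082 0.00021366 0.14820306]] [-11.91573883  -7.48527909  11.68330351] 0.008889091167990247
panel slope [-0.00412063  0.12310881] 955
```

The panel is level and I'm pushing about 18 N, so it should be caught. I'll hold briefly, ease off, release and check.

Call:
{"op": "move_arm", "data": {
  "deltas": [0, 0, 0, 0, 0, 0, 1, 0, 0, 0, 0, 0, 0, 1, 0, 0, 0, 0, -0.2, -0.15, 1, 0, 0, 0, 0, -0.3, -0.2, 1]
}}

```text
time: 44.85
tool_pos: [0.6033, 0.2032, 0.1484]
ee_rot: [-3.14, 0.001, 1.8]
wrist_force: [-1.1, -4.3, 2.3]
width: 0.0093
finger_force: 30.0
```

Call:
{"op": "move_arm", "data": {
  "deltas": [0, 0, 0, 0, 0, 0, 0.3, 0, 0, 0, 0, 0, 0, 0.3, 0, 0, 0, 0, 0, 0, 0.3, 0, 0, 0, 0, 0, -2, 0.3, 0, 0, 0, 0, 0, -6, 0.3, 0, 0, 0, 0, 0, -10, 0.3, 0, 0, 0, 0, 0, -14, 0.3, 0, 0, 0, 0, 0, -16, 0.3]
}}

```text
time: 45.65
tool_pos: [0.6048, 0.2049, 0.3132]
ee_rot: [3.134, -0.001, 1.802]
wrist_force: [0.3, 0.4, -0.2]
width: 0.0329
finger_force: 0.0
```

Call:
{"op": "move_arm", "data": {
  "deltas": [0, 0, 0, 0, -5, 0, 0.3, 0, 0, 0, 0, -10, 0, 0.3, 0, 0, 0, 0, -15, 0, 0.3, 0, 0, 0, 0, -20, 0, 0.3, 0, 0, 0, 0, -20, 0, 0.3, 0, 0, 0, 0, -20, 0, 0.3]
}}

```text
time: 46.25
tool_pos: [0.4087, 0.1588, 0.3091]
ee_rot: [3.138, -0.001, 1.802]
wrist_force: [0.3, -0.7, 0.3]
width: 0.033
finger_force: 0.0
```

```bash
python3 - <<'E'
from h import *
t=snap('top'); panel(t); panel(snap('wrist')); tray(t,335,440,190,295)
caps(t,.075,.105,(.4,.6,-.24,-.04),20); reds(t,.12,.15,10); reds(snap('scene'),.08,.16,30)
print(robot.get_obs()['tool_pos'])
E
```

```text
panel slope [0.02951093 0.12573288] 2837
panel slope [0.03147055 0.12658836] 14758
tray ((0.5024219155311584, -0.14052359759807587), (0.16340018808841705, 0.17904283106327057), 88.91224670410156) [[0.41100001335144043, -0.22100000083446503], [0.5899999737739563, -0.2240000069141388], [0.5929999947547913, -0.061000000685453415], [0.414000004529953, -0.05700000002980232]]
cap [395, 239, 17, 16, 210] [ 0.5014 -0.1735  0.0873] ext [0.039 0.038 0.02 ]
cap [370, 240, 17, 15, 204] [ 0.5011 -0.109   0.0876] ext [0.036 0.039 0.021]
red [460  63  39  34 935] [478.5  79.1] 11 [ 0.9007 -0.3654  0.1399] mid [ 0.8992 -0.3649  0.1355]
red [160 247  12   6  56] [165.1 249.3] 45 [0.5065 0.4246 0.1368] mid [0.5063 0.4263 0.1328]
red [168 267  10  25 165] [172.8 278.7] 162 [0.4986 0.4294 0.1175] mid [0.5038 0.4289 0.1112]
[0.41018117 0.15872399 0.30829537]
```

```bash
python3 -c "
from h import *
print(robot.close_job())"
```

```text
the job is handed in; nothing more can be done
None
```

The job is handed in at 46 s of 210: the catch is tripped, the pin is back upright in its stand, both jars stand upright in the tray, and the door is shut and caught (0.03 rad); I viewed 15 pictures, one over the limit of 14.

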